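# Change the cartridges of the countertop water filter and flush it

## Robot

A 6-joint arm with a two-finger parallel gripper is mounted at the origin on a cart in front of the work surface, level with it; the furniture and walls round the work are solid. World frame = base frame: x ahead of the robot, y to its left, z up, the work surface at z = 0. Lengths are in m, angles in rad, forces in N, time in s.
With the tool pointing down it reaches from about 0.375 to 0.9 m from the base axis. Payload 3.1 kg.
Tool frame: the origin (TCP) lies midway between the tips of the shut fingers; the grasp point (between the pads) lies 19 mm behind it; z points along the fingers, y is the line along which they close (so a half turn about z gives the same grasp; the last joint's range is limited). The gripper opens to 87 mm and grips with 3 to 60 N. Pads are 19 mm wide; open, the fingers measure 117 mm over their backs; the gripper's body (75 mm by 190 mm) begins 51 mm behind the grasp point.
Start: joints at [-1.395, 0.527, 1.433, -0, 1.181, -0.178], TCP at [0.217, -0.586, 0.223] pointing down, gripper open.
Joint ranges: [-3.08, 3.08], [-0.75, 2.2], [0.22, 2.44], [-1.43, 4.57], [0, 2.65], [-2.85, 2.85]. Speed limits (rad/s): [2.79, 2.79, 3.14, 3.14, 3.14, 3.14].

## Interface

Orientations are given as a unit quaternion [x, y, z, w].
In Python, from rig import get_obs, cams, job gives the robot as it stands.
- The arm moves only by the tool servo_tool, never from a script. Its argument "moves" is text: rows parted by semicolons, each of 5 numbers parted by spaces: the shift along the tool's x, y, z in m, then the turn about the tool's z in degrees, then the finger opening in m, from 0 to 0.087. In form: dx dy dz spin claw; .... A call has 1 to 10 rows; each row is the pose to reach, as a shift and turn from the pose commanded when the call began, along the tool's axes at that moment; what a row does not reach only later rows make up. A row lasts 1/12 s, in which the tool goes at most 41.7 mm and 7.16 degrees, less where a joint would pass 70% of its speed; a pose out of reach is approached as far as the arm can. A call with a gripper value outside its range is refused whole. The fingers move at their own pace and stop on an object; "grip_force" is the grip in N (left out, the last holds). Time passes only in rows, so rows that repeat a pose let the fingers close. It gives the time, the measured TCP pose, the force, the opening and the grip force at its end, in the units of the state.
- get_obs(): the state, without advancing time (a new reading comes with each control period).
- cams.camera(name): name is "side" or "top"; returns the picture (384x512x3 uint8, blue, green, red); there is no depth.
- cams.camera_model(name): a dict with "fx", "fy", "cx", "cy" (pixels), "dist" ([k1, k2, p1, p2, k3] as OpenCV has them; the pictures are not rectified), "R" (3x3) and "t" (3): a world point X has camera coordinates R X + t. Camera axes: x right, y down, z forward; pixel columns grow to the right and rows downward; lengths in m; the calibration is good to about 2 mm. A picture is of the moment at which its call begins. camera_model takes no time and is no camera call.
- job.hand_in(): hands the job in; it is judged then, once.
The state is a dict: "time": time; "q": joint angles; "joint_velocities": joint speeds; "joint_torque": joint torques, N m; "position": TCP position; "tool_rot": TCP orientation; "ft_force": force on the tool from outside, world axes, zero at the start; "moment": the same for the moment, N m; "grip_width": finger opening in m; "grip_force": force on a finger pad.
Only numpy, scipy, OpenCV 4.12 (cv2) and the standard library are available. Lean on these libraries where they do the work, as an engineer would, in place of code of your own. Each camera call takes 0.05 s, during which the arm holds its last target. There are 200 camera calls.

## Task

Service the countertop water filter: unscrew every worn cartridge (tan with a dark wing) that is still in it and stand it in the grey tray, and screw each fresh cartridge from the worktop clockwise into the port with the ring of its own colour, on past the point where it begins to resist, stopping when its wing handle points straight front to back at the port's black lock line. Give the red cam handle its quarter turn clockwise so that it draws the water tank tight against the filter. Only when all that is done, press the black flush lever down until its catch clicks and holds it, and let go; leave the green cup standing under the spout.

Things in the scene. Friction and masses are not known exactly. Their poses are not given: they have to be found in the camera images.
- filter_unit: White countertop water filter, fixed, 400 mm wide (y), flat deck 110 mm deep, top 60 mm above the worktop. Origin on the worktop under the middle of the deck; x to its back (away from the robot), y left, z up. Clear tank along its back (x +64..+144, 118 mm tall). Steel spout, top 98 mm high, at x -50..-104, y +97 over a black drip tray. Three ports in a row along y.
- port_blue (a point): Mouth centre of the port with the blue ring (82 mm across), at deck height; axes as the filter's. Hole 57 mm wide between coarse two-start thread ridges. The lugs enter only when the cartridge's wing points at the two black dots: 125 deg (+-8) counter-clockwise from the filter's x axis, either end. It then drops 23 mm deep and rests on the thread.
- port_green (a point): The same, green ring. Screwing in: turn 125 deg clockwise from above (3.6 mm down per rad). It sinks 3 mm in 50 deg, meets a sprung rubber seal, resists from about 75 deg on (rising to about 0.6 N m); at the lock line (wing along the filter's x) it is about 28 mm deep, collar 2 mm above the deck. It can be forced 28 deg past the line: over-tight.
- port_orange (a point): The same, orange ring. The thread holds by itself: the wing may be let go and taken again part-way. The lock line is the short black bar on the deck in front of each ring. Ports left without a cartridge are simply left empty.
- cart_blue: Upright filter cartridge, blue collar and wing, 0.22 kg, 106 mm tall. Origin: centre of underside. Grey spigot 54 mm wide, 30 mm tall, foot bevelled, two 5 mm lugs on its x axis (64 mm over both, 12 mm up); collar 66 mm wide, z 30..36; white body 58 mm wide to z 72; wing handle to grip: 52 mm long (x), 12 mm thick (y), z 72..106, ends alike. May be absent.
- cart_green: The same cartridge with a green collar and wing. May be absent.
- cart_orange: The same with an orange collar and wing. May be absent.
- cam (a joint): Angle of the red cam handle in rad, growing clockwise from above: about 0 at the start (handle crosswise, along the filter's y), 1.57 when drawn tight (handle along the filter's x), hard stop at 1.60. Needs less than 0.3 N m and stays where it is left.
- cam_grip (a point): Point on the cam's upright axis, 94 mm above the worktop, inside the red bar handle: 52 mm long, 11 mm thick, from 76 to 102 mm above the worktop. A steel strap lies below it, up to 71 mm high.
- tank (a joint): How far the tank has been drawn towards the filter, in m: 0 loose, about 0.005 when the cam has drawn it tight.
- flush_lever (a joint): Angle of the flush lever in rad: 0 sprung up, 0.42 hard down. Pressed past about 0.37 a spring pawl clicks over its nose and holds it near 0.355. Pressing on its pad takes about 6 N at first, up to about 15 N at the end.
- lever_pad (a point): Middle of the rubber pad on top of the flush lever (26 mm wide), 56 mm in front of its pivot, which lies along the filter's y axis; the lever points to the filter's front. Pad height above the worktop: about 102 mm up, about 83 mm held down, 79 mm hard down. The pawl stands 30 mm in front of the pad.
- cup: Green espresso cup, 64 mm across, 49 mm tall, standing on the drip tray under the spout. Leave it there.
- worn_a: Worn cartridge, the same shape and size as the fresh ones, 0.26 kg, tan body, dark brown collar and wing; at the start screwed home in the blue-ringed port, wing on the lock line. It comes out by turning it 125 deg counter-clockwise from above (it rises along the same path), till it stops with its wing at the black dots, then lifting it straight up. May be absent.
- worn_b: The same, in the green-ringed port at the start. May be absent.
- worn_c: The same, in the orange-ringed port at the start. May be absent.
- tray: Shallow grey plastic tray, fixed, 170 mm (x) by 110 mm (y), walls 4 mm thick and 18 mm high, floor 4 mm thick. Origin at the centre of its underside. Two cartridges fit side by side along its x axis.

How it is judged:
On the way, in this order (a step that is already met when the one before it is completed fails the run):
1. the worn cartridges stand in the tray, every fresh one is screwed home in the port of its colour, and the cam has drawn the tank tight (horizontal distance between cart_blue and port_blue below 0.006 m and z of cart_blue in the frame of port_blue below -0.026 m and angle between the x axis of each of cart_blue, cart_green, cart_orange and the x axis of filter_unit, either way round below 0.17 rad and angle between each of cart_blue, cart_green, cart_orange's own z axis and vertical below 0.1 rad and horizontal distance between cart_green and port_green below 0.006 m and z of cart_green in the frame of port_green below -0.026 m and horizontal distance between cart_orange and port_orange below 0.006 m and z of cart_orange in the frame of port_orange below -0.026 m and x of worn_a in the frame of tray between -0.075 and 0.075 m and y of worn_a in the frame of tray between -0.045 and 0.045 m and height (world z) of each of worn_a, worn_b, worn_c below 0.012 m and angle between each of worn_a, worn_b, worn_c's own z axis and vertical below 0.3 rad and x of worn_b in the frame of tray between -0.075 and 0.075 m and y of worn_b in the frame of tray between -0.045 and 0.045 m and x of worn_c in the frame of tray between -0.075 and 0.075 m and y of worn_c in the frame of tray between -0.045 and 0.045 m and value of joint cam above 1.4 rad and value of joint tank above 0.004 m), for 0.2 s.
2. the flush lever is down on its catch (value of joint flush_lever above 0.33 rad), for 0.2 s.
At the end, for the whole second after the job is handed in: Each fresh cartridge in its colour's port: within 6 mm of centre, 26 mm or more deep, wing within 0.17 rad of front-to-back, upright to 0.1 rad; worn ones standing (0.3 rad) in the tray; all at rest; cam past 1.4 rad, tank drawn over 4 mm; lever past 0.33 rad; cup upright (all of step 1 and linear speed of each of cart_blue, cart_green, cart_orange, worn_a, worn_b, worn_c below 0.02 m/s and value of joint flush_lever above 0.33 rad and horizontal distance between cup and filter_unit below 0.18 m and angle between cup's own z axis and vertical below 0.2 rad); the robot touches nothing.
It fails at once if the cup is knocked from under the spout (moved more than 3 cm or tipped) (distance of cup from where it was at the start of the episode above 0.03 m or angle between cup's own z axis and vertical above 0.5 rad).
Of worn_a, worn_b, worn_c only 1 to 2 are there at a start; the rules pass over those that are not, and their reading is None.
Of cart_blue, cart_green, cart_orange only 2 to 3 are there at a start; the rules pass over those that are not, and their reading is None.
At some moment in a run one of cart_blue, cart_green, cart_orange may be knocked a few centimetres aside while the robot is not near it.
Once in a run the grip may slacken for a moment while it holds something.
It also fails if it takes over 210 s, if anything falls off the work surface, if the arm or the gripper's body presses on something with over 40 N, if the wrist force passes 120 N, or if a joint passes its speed limit or range.

## Working session

There is one attempt and no reset: what is moved stays moved. The work goes in short steps, Python scripts to look and compute and a tool call to move; the robot and the scene stay as the last step left them, time stands still between calls to the robot, and variables do not carry over. Pictures are saved under pics/ and viewed, at most 14 in all, crops included, and the job is handed in when it is done.

Besides the shell and the picture viewer there is one more tool, called after ">>>" by a JSON object that holds its "op" and its "data", one argument or row to a line. servo_tool: Moves the arm, as the interface text tells. Its arguments: {"type":"object","properties":{"moves":{"type":"string"},"grip_force":{"type":"number"}},"required":["moves"]}

```bash
mkdir -p pics; ls; python3 - <<'E'
from rig import get_obs,cams
import cv2,numpy as np
o=get_obs();print({k:np.round(v,3) for k,v in o.items()})
for n in("top","side"):
    cv2.imwrite(f"pics/{n}0.png",cv2.resize(cams.camera(n),(768,576),interpolation=cv2.INTER_CUBIC));print(n,cams.camera_model(n))
E
```

```text
pics
{'time': np.float64(0.0), 'q': array([-1.395,  0.528,  1.434, -0.   ,  1.181, -0.178]), 'joint_velocities': array([-0.   , -0.   ,  0.   , -0.   ,  0.001,  0.   ]), 'joint_torque': array([-1.0000e-03, -4.4005e+01, -1.7659e+01,  6.3000e-02,  5.8000e-02,
       -0.0000e+00]), 'position': array([ 0.217, -0.585,  0.222]), 'tool_rot': array([ 0.984,  0.176, -0.   , -0.001]), 'ft_force': array([-0.462,  0.054,  0.425]), 'moment': array([-0.046,  0.019,  0.06 ]), 'grip_force': np.float64(0.0), 'grip_width': np.float64(0.087)}
top {'fx': 498.6705039431621, 'fy': 498.6705039431621, 'cx': 252.26048186306082, 'cy': 192.55548884129507, 'dist': array([-0.13206513,  0.        ,  0.        ,  0.        ,  0.        ]), 'R': array([[-0.02817669, -0.99952949,  0.01211926],
       [-0.99028032,  0.02625988, -0.1365844 ],
       [ 0.13620188, -0.01584996, -0.9905543 ]]), 't': array([-0.00782595,  0.54806011,  1.3959845 ])}
side {'fx': 377.02448664075365, 'fy': 377.02448664075365, 'cx': 255.09814551005348, 'cy': 194.82296019595816, 'dist': array([-0.12829197,  0.        ,  0.        ,  0.        ,  0.        ]), 'R': array([[-0.87659662, -0.48083333, -0.01943367],
       [-0.24892446,  0.48762981, -0.83681167],
       [ 0.41184338, -0.72870877, -0.54714582]]), 't': array([0.48249222, 0.19341243, 0.86253102])}
```

View pics/top0.png

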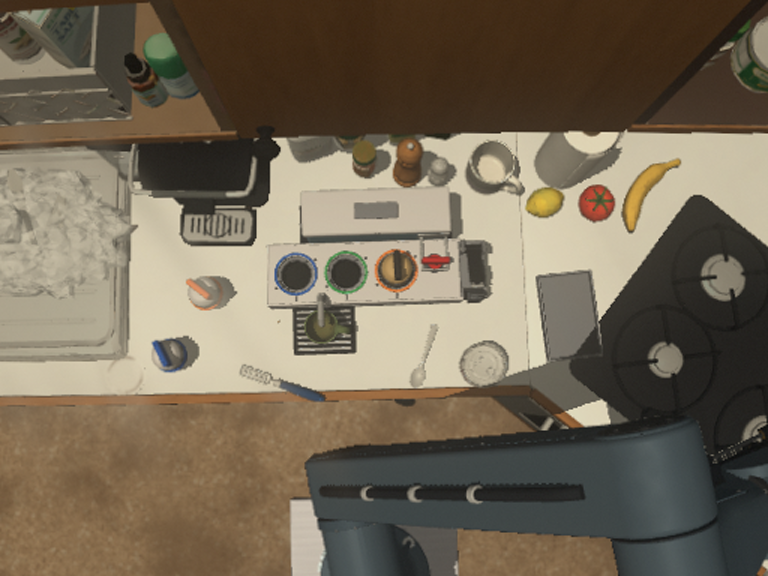

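View pics/side0.png

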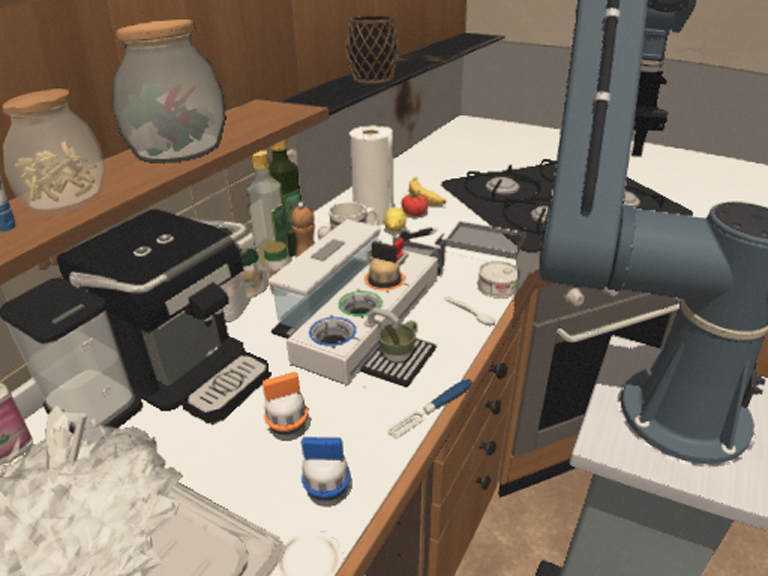

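The worn cartridge is in the orange port, at (396,268) in the top view. Fresh blue is at (172,355), fresh orange at (205,292), and the tray at (570,315). Next I'll enlarge the crops.

```bash
cat > h.py <<'E'
from rig import get_obs,cams,job
import cv2,numpy as np
def crop(n,x0,y0,x1,y1,s,f):
    im=cams.camera(n)[y0:y1,x0:x1]; im=cv2.resize(im,None,fx=s,fy=s,interpolation=cv2.INTER_CUBIC)
    for v in range((x0+9)//10*10,x1,10): cv2.putText(im,str(v),(int((v+.5-x0)*s)-8,8),0,.3,(0,0,255));cv2.line(im,(int((v+.5-x0)*s),10),(int((v+.5-x0)*s),16),(0,0,255))
    for v in range((y0+9)//10*10,y1,10): cv2.putText(im,str(v),(0,int((v+.5-y0)*s)),0,.3,(0,0,255));cv2.line(im,(20,int((v+.5-y0)*s)),(26,int((v+.5-y0)*s)),(0,0,255))
    cv2.imwrite(f"pics/{f}.png",im)
def ray(n,u,v):
    m=cams.camera_model(n);K=np.array([[m['fx'],0,m['cx']],[0,m['fy'],m['cy']],[0,0,1]])
    p=cv2.undistortPoints(np.array([[[u,v]]],float),K,m['dist'])[0,0]
    R=np.array(m['R']);return -R.T@m['t'],R.T@np.array([p[0],p[1],1])
def at(n,u,v,z):
    c,d=ray(n,u,v);return (c+d*(z-c[2])/d[2]).round(4)
def proj(n,X):
    m=cams.camera_model(n);K=np.array([[m['fx'],0,m['cx']],[0,m['fy'],m['cy']],[0,0,1]])
    return cv2.projectPoints(np.array(X,float).reshape(-1,3),cv2.Rodrigues(np.array(m['R']))[0],np.array(m['t']),K,m['dist'])[0][:,0]
def tri(obs):
    A=np.zeros((3,3));b=np.zeros(3)
    for n,u,v in obs:
        c,d=ray(n,u,v);d/=np.linalg.norm(d);P=np.eye(3)-np.outer(d,d);A+=P;b+=P@c
    return np.linalg.solve(A,b).round(4)
E
python3 - <<'E'
from h import *
crop("top",172,118,332,238,5,"a")
crop("top",95,180,160,250,8,"b")
crop("side",160,235,245,345,5.4,"c")
E
```

```text
(no output)
```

View pics/a.png

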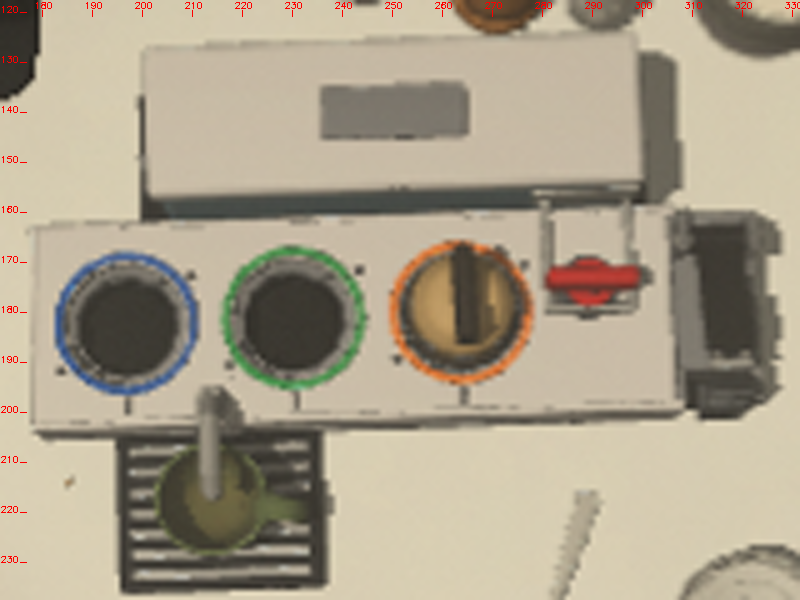

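View pics/b.png

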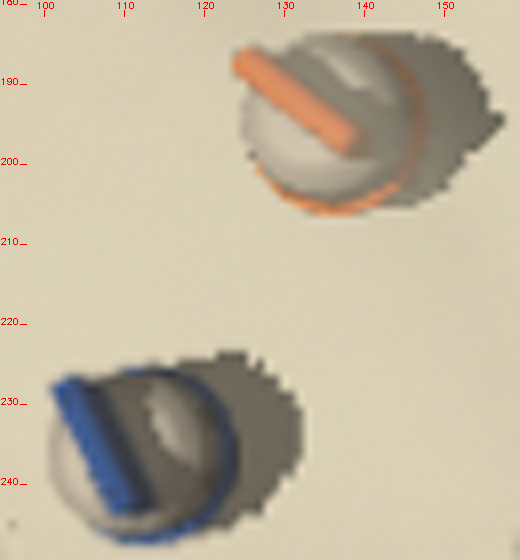

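View pics/c.png

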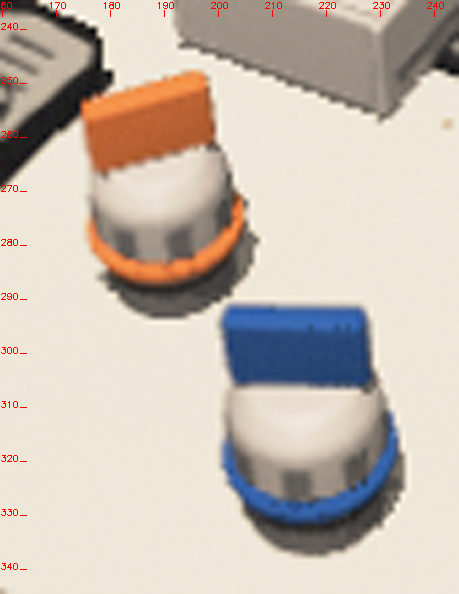

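```bash
python3 - <<'E'
from h import *
def P(s,z,L):
    for k,(u,v) in L.items(): print(k,at(s,u,v,z))
P("top",.06,dict(blue=(196.8,182.3),green=(230.4,180.9),orange=(263.6,179.9),lb=(197.1,198.5),lg=(230.7,197.5),lo=(264.3,196.3),FL=(178.1,203.5),BL=(178.9,163.1),FR=(308.1,199.3),BR=(305.9,158.9)))
P("top",.102,dict(camc=(290.1,172.9),camL=(281.3,172.9),camR=(299.5,172.8)))
P("top",.138,dict(wornB=(264.3,167.3),wornF=(266.0,186.0)))
bt=lambda x,y:(95+x/8-.5,180+y/8-.5)
P("top",.106,dict(bl1=bt(68,382),bl2=bt(121,506),or1=bt(245,60),or2=bt(346,142)))
P("top",.018,dict(t1=(359,183.5),t2=(393,180),t3=(402,236),t4=(368,241)))
P("top",.102,dict(lev1=(310,161),lev2=(325,200)))
# side wing tops
cs=lambda x,y:(160+x/5.4-.5,235+y/5.4-.5)
P("side",.106,dict(o1=cs(83,104),o2=cs(207,72),b1=cs(224,314),b2=cs(366,313)))
crop("top",282,140,412,250,6,"d"); crop("side",235,145,365,245,6,"e")
E
```

```text
blue [0.5781 0.1341 0.06  ]
green [0.5796 0.0386 0.06  ]
orange [ 0.58   -0.0557  0.06  ]
lb [0.5318 0.1339 0.06  ]
lg [0.5321 0.0388 0.06  ]
lo [ 0.533  -0.0562  0.06  ]
FL [0.5189 0.1878 0.06  ]
BL [0.6351 0.1847 0.06  ]
FR [ 0.5211 -0.1801  0.06  ]
BR [ 0.6378 -0.1789  0.06  ]
camc [ 0.5909 -0.1279  0.102 ]
camL [ 0.5915 -0.1036  0.102 ]
camR [ 0.5905 -0.154   0.102 ]
wornB [ 0.6016 -0.0555  0.138 ]
wornF [ 0.5506 -0.0585  0.138 ]
bl1 [0.4533 0.3891 0.106 ]
bl2 [0.4106 0.3705 0.106 ]
or1 [0.563  0.3282 0.106 ]
or2 [0.5336 0.2929 0.106 ]
t1 [ 0.5689 -0.3385  0.018 ]
t2 [ 0.5769 -0.4417  0.018 ]
t3 [ 0.4103 -0.458   0.018 ]
t4 [ 0.3992 -0.3557  0.018 ]
lev1 [ 0.623  -0.1847  0.102 ]
lev2 [ 0.5128 -0.2213  0.102 ]
o1 [0.5622 0.3297 0.106 ]
o2 [0.5298 0.2908 0.106 ]
b1 [0.449 0.393 0.106]
b2 [0.4054 0.369  0.106 ]
```

View pics/d.png

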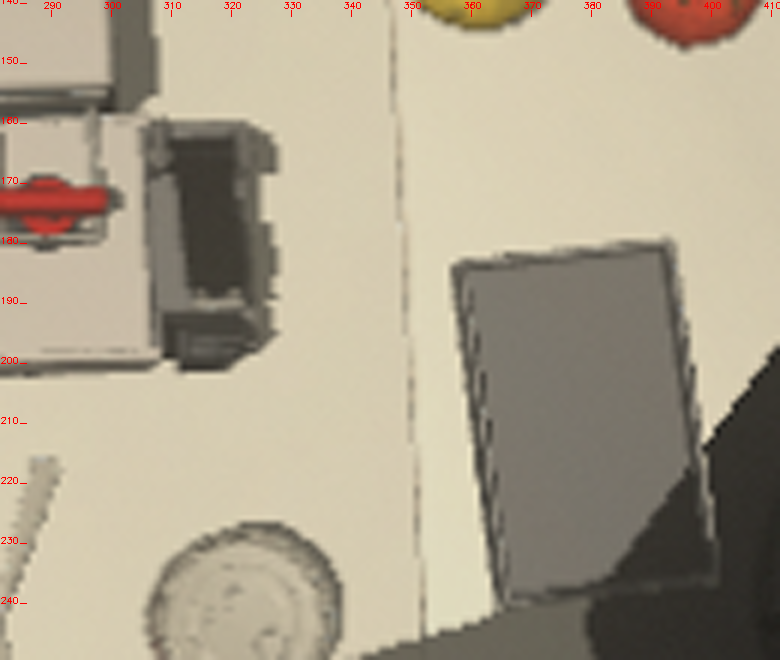

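View pics/e.png

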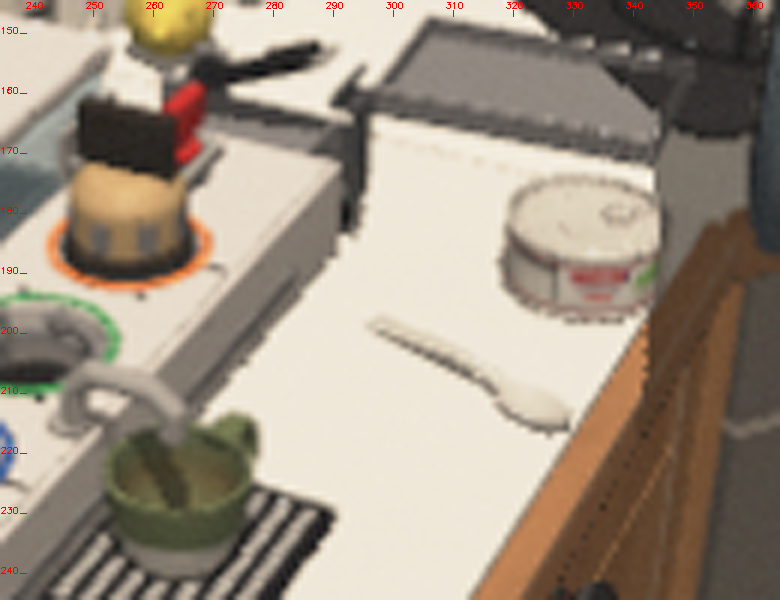

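Calibrated results agree with the given sizes (port spacing 95 mm, tray 170 mm). The lever pad isn't clear yet, so I'll look again later. First the worn cartridge.

```bash
cat >> h.py <<'E'
def th():
    x,y,z,w=get_obs()['tool_rot'];R=np.array([1-2*(y*y+z*z),2*(x*y+z*w)]);return np.degrees(np.arctan2(R[1],R[0]))
def go(x,y,z,t=None):
    o=get_obs();a=th();p=o['position'];d=np.array([x,y])-p[:2];c,s=np.cos(np.radians(a)),np.sin(np.radians(a))
    sp=0 if t is None else (a-t+180)%360-180
    print('now',p.round(4),'th',a.round(1),'| move: %.4f %.4f %.4f %.1f'%(d[0]*c+d[1]*s, d[0]*s-d[1]*c, p[2]-z, sp))
E
python3 -c "
from h import *
go(.578,-.0565,.2,0)"
```

```text
now [ 0.2171 -0.5859  0.2223] th 20.3 | move: 0.5223 -0.3711 0.0223 20.3
```

>>> {"op": "servo_tool", "data": {
  "moves": "0.26 -0.185 0 0 0.045;0.26 -0.185 0 0 0.045;0.26 -0.185 0 0 0.045;0.26 -0.185 0 0 0.045;0.26 -0.185 0 0 0.045;0.26 -0.185 0 0 0.045;0.26 -0.185 0 0 0.045;0.26 -0.185 0 0 0.045;0.26 -0.185 0 0 0.045",
  "grip_force": 60
}}

```text
time: 1.1
position: [0.3985, -0.3171, 0.2226]
tool_rot: [0.984, 0.179, 0.0, -0.001]
ft_force: [0.5, -0.2, 0.6]
grip_width: 0.0457
grip_force: 0.0
```

>>> {"op": "servo_tool", "data": {
  "moves": "0.2623 -0.1861 0.022 20.3 0.045;0.2623 -0.1861 0.022 20.3 0.045;0.2623 -0.1861 0.022 20.3 0.045;0.2623 -0.1861 0.022 20.3 0.045;0.2623 -0.1861 0.022 20.3 0.045;0.2623 -0.1861 0.022 20.3 0.045;0.2623 -0.1861 0.022 20.3 0.045;0.2623 -0.1861 0.022 20.3 0.045;0.2623 -0.1861 0.022 20.3 0.045;0.2623 -0.1861 0.022 20.3 0.045"
}}

```text
time: 1.93
position: [0.579, -0.0551, 0.2002]
tool_rot: [1.0, 0.002, 0.0, 0.0]
ft_force: [0.0, -0.2, 0.6]
grip_width: 0.045
grip_force: 0.0
```

```bash
python3 -c "
from h import *
go(.578,-.0565,.109,0)"
```

```text
now [ 0.579  -0.0551  0.2002] th 0.3 | move: -0.0010 0.0014 0.0912 0.3
```

>>> {"op": "servo_tool", "data": {
  "moves": "-0.001 0.0014 0.04 0 0.045;-0.001 0.0014 0.07 0 0.045;-0.001 0.0014 0.0912 0 0.045;-0.001 0.0014 0.0912 0 0.045;-0.001 0.0014 0.0912 0 0;-0.001 0.0014 0.0912 0 0;-0.001 0.0014 0.0912 0 0;-0.001 0.0014 0.0912 0 0;-0.001 0.0014 0.0912 0 0",
  "grip_force": 60
}}

```text
time: 2.68
position: [0.5777, -0.0584, 0.1107]
tool_rot: [1.0, 0.0, 0.001, 0.0]
ft_force: [-0.7, -0.3, 0.3]
grip_width: 0.0195
grip_force: 0.0
```

```bash
python3 -c "
from h import *
o=get_obs();print(o['ft_force'],o['moment'],o['grip_force']);go(.578,-.0565,.109,0)"
```

```text
[-0.71865281 -0.31989729  0.25869635] [-0.00216732  0.01954506 -0.00227507] 0.0
now [ 0.5777 -0.0584  0.1107] th 0.0 | move: 0.0003 -0.0019 0.0017 0.0
```

>>> {"op": "servo_tool", "data": {
  "moves": "0 0 0 0 0;0 0 0 0 0;0 0 0 0 0;0 0 0 0 0"
}}

```text
time: 3.02
position: [0.5776, -0.0568, 0.1103]
tool_rot: [1.0, 0.0, 0.001, -0.001]
ft_force: [0.5, 5.4, 6.5]
grip_width: 0.0117
grip_force: 59.7
```

>>> {"op": "servo_tool", "data": {
  "moves": "0 0 -0.0004 -6 0;0 0 -0.0008 -12 0;0 0 -0.0012 -18 0;0 0 -0.0016 -24 0;0 0 -0.002 -30 0;0 0 -0.0024 -36 0;0 0 -0.0028 -42 0;0 0 -0.003 -48 0;0 0 -0.0034 -54 0;0 0 -0.0038 -60 0"
}}

```text
time: 3.85
position: [0.577, -0.0573, 0.1132]
tool_rot: [0.865, 0.502, 0.0, -0.0]
ft_force: [1.0, 2.7, 0.1]
grip_width: 0.0117
grip_force: 59.7
```

```bash
python3 -c "
from h import *
o=get_obs();print(o['ft_force'],o['moment'],o['grip_force']);go(.578,-.0565,.109,0)"
```

```text
[0.99291923 2.74912338 0.12227293] [ 0.73158872 -0.24249874 -0.00697607] 59.74846228491515
now [ 0.577  -0.0573  0.1132] th 60.3 | move: 0.0012 0.0005 0.0042 60.3
```

>>> {"op": "servo_tool", "data": {
  "moves": "0 0 -0.0004 -6.5 0;0 0 -0.0008 -13 0;0 0 -0.0012 -19.5 0;0 0 -0.0016 -26 0;0 0 -0.002 -32 0;0 0 -0.0024 -39 0;0 0 -0.0028 -45.5 0;0 0 -0.003 -52 0;0 0 -0.0034 -58 0;0 0 -0.0036 -64 0"
}}

```text
time: 4.68
position: [0.5772, -0.0569, 0.1161]
tool_rot: [0.467, 0.884, 0.001, -0.0]
ft_force: [1.4, 3.4, -2.0]
grip_width: 0.0113
grip_force: 59.8
```

>>> {"op": "servo_tool", "data": {
  "moves": "0 0 0 0 0;0 0 0 0 0"
}}

```text
time: 4.85
position: [0.5774, -0.0573, 0.1162]
tool_rot: [0.471, 0.882, 0.001, 0.0]
ft_force: [2.9, 4.6, -4.3]
grip_width: 0.0114
grip_force: 59.9
```

```bash
python3 -c "
from h import *
o=get_obs();print(o['ft_force'],o['moment'],o['grip_force']);go(.578,-.0565,.109,0)"
```

```text
[ 2.87039289  4.63843348 -4.33000326] [ 1.09480725 -0.85753847 -0.04065427] 59.87875834107399
now [ 0.5774 -0.0573  0.1162] th 123.9 | move: 0.0004 0.0010 0.0072 123.9
```

>>> {"op": "servo_tool", "data": {
  "moves": "0 0 -0.01 0 0;0 0 -0.02 0 0;0 0 -0.04 0 0;0 0 -0.07 0 0;0 0 -0.1 0 0;0 0 -0.1 0 0"
}}

```text
time: 5.35
position: [0.58, -0.0601, 0.2229]
tool_rot: [0.47, 0.883, -0.0, 0.006]
ft_force: [2.7, 0.2, -1.6]
grip_width: 0.012
grip_force: 6.0
```

```bash
python3 -c "
from h import *
o=get_obs();print(o['ft_force'],o['moment'],o['grip_force']);go(.489,-.3985,.215,95.8)"
```

```text
[ 2.72622717  0.15369904 -1.64780099] [-0.04953682 -0.40597209 -0.00737907] 6.025674605771201
now [ 0.58   -0.0601  0.2229] th 124.0 | move: -0.2298 -0.2645 0.0079 28.2
```

>>> {"op": "servo_tool", "data": {
  "moves": "0 0 0 0 0;0 0 0 0 0;0 0 0 0 0;0 0 0 0 0;0 0 0 0 0;0 0 0 0 0"
}}

```text
time: 5.85
position: [0.5765, -0.058, 0.2157]
tool_rot: [0.469, 0.883, -0.0, -0.001]
ft_force: [-0.5, -0.0, -2.4]
grip_width: 0.0113
grip_force: 60.0
```

```bash
python3 -c "
from h import *
o=get_obs();print(o['ft_force'],o['moment'],o['grip_force']);go(.489,-.3985,.215,95.8);crop('top',172,118,332,238,4,'f')
"
```

```text
[-0.50772457 -0.03590329 -2.37955341] [ 0.02731733 -0.1213577   0.04214391] 59.99986449256539
now [ 0.5765 -0.058   0.2157] th 124.0 | move: -0.2333 -0.2630 0.0007 28.2
```

View pics/f.png

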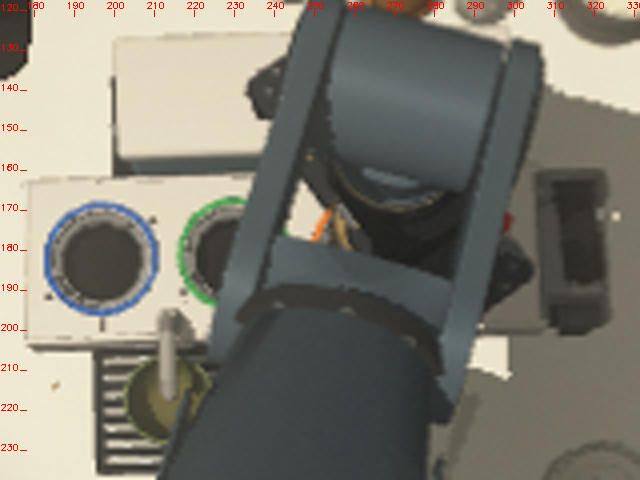

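The top view is mostly the arm, but the tan body shows under it around (255,178). With 2.4 N of weight on the wrist, the cartridge is still held after the grip slackened. Moving it to the tray.

>>> {"op": "servo_tool", "data": {
  "moves": "-0.233 -0.263 0 28 0;-0.233 -0.263 0 28 0;-0.233 -0.263 0 28 0;-0.233 -0.263 0 28 0;-0.233 -0.263 0 28 0;-0.233 -0.263 0 28 0;-0.233 -0.263 0 28 0;-0.233 -0.263 0 28 0;-0.233 -0.263 0 28 0;-0.233 -0.263 0 28 0"
}}

```text
time: 6.73
position: [0.4881, -0.4039, 0.2164]
tool_rot: [0.671, 0.742, -0.001, 0.001]
ft_force: [0.1, -0.1, -2.9]
grip_width: 0.0117
grip_force: 60.0
```

>>> {"op": "servo_tool", "data": {
  "moves": "0 0 0.03 0 0;0 0 0.06 0 0;0 0 0.09 0 0;0 0 0.11 0 0;0 0 0.116 0 0;0 0 0.116 0 0"
}}

```text
time: 7.23
position: [0.4887, -0.3961, 0.0986]
tool_rot: [0.669, 0.744, 0.001, -0.003]
ft_force: [0.0, -0.2, -3.1]
grip_width: 0.0121
grip_force: 60.0
```

```bash
python3 -c "
from h import *
o=get_obs();print(o['ft_force'],o['moment'],o['grip_force']);go(.489,-.3985,.084,95.8);crop('side',270,110,370,200,6,'g')
"
```

```text
[ 2.43561659e-03 -1.52816682e-01 -3.08491612e+00] [-0.04370724 -0.09108629  0.00946411] 59.99974049627781
now [ 0.4887 -0.3961  0.0986] th 96.1 | move: -0.0025 0.0001 0.0146 0.3
```

View pics/g.png

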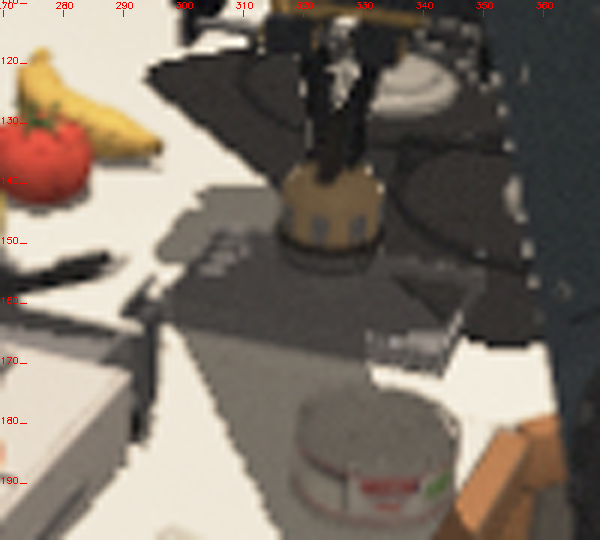

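The side view shows the worn cartridge upright in the fingers over the tray, at (324,145). Lowering until it makes contact.

>>> {"op": "servo_tool", "data": {
  "moves": "0 0 0.004 0 0;0 0 0.008 0 0;0 0 0.011 0 0;0 0 0.013 0 0;0 0 0.013 0 0"
}}

```text
time: 7.7
position: [0.4894, -0.3982, 0.0878]
tool_rot: [0.669, 0.743, 0.0, -0.0]
ft_force: [0.4, 0.5, -3.0]
grip_width: 0.0111
grip_force: 60.0
```

>>> {"op": "servo_tool", "data": {
  "moves": "0 0 0.001 0 0;0 0 0.002 0 0;0 0 0.003 0 0;0 0 0.004 0 0;0 0 0.005 0 0;0 0 0.005 0 0"
}}

```text
time: 8.2
position: [0.4895, -0.3984, 0.083]
tool_rot: [0.669, 0.743, -0.0, 0.0]
ft_force: [0.3, 0.1, -0.7]
grip_width: 0.0113
grip_force: 60.0
```

>>> {"op": "servo_tool", "data": {
  "moves": "0 0 0 0 0.045;0 0 0 0 0.045;0 0 0 0 0.045;0 0 0 0 0.045;0 0 -0.03 0 0.045;0 0 -0.07 0 0.045;0 0 -0.11 0 0.045;0 0 -0.14 0 0.045;0 0 -0.14 0 0.045"
}}

```text
time: 8.95
position: [0.4926, -0.4017, 0.2308]
tool_rot: [0.669, 0.743, -0.001, 0.008]
ft_force: [0.7, -0.3, -0.1]
grip_width: 0.0449
grip_force: 0.0
```

```bash
python3 -c "
from h import *
go(.591,-.128,.2,90.5)
cv2.imwrite('pics/tmp.png',cams.camera('side'))
print(at('side',324.5,142,.07))
"
```

```text
now [ 0.4926 -0.4017  0.2308] th 96.0 | move: 0.2618 0.1266 0.0308 5.5
[ 0.4927 -0.4083  0.07  ]
```

>>> {"op": "servo_tool", "data": {
  "moves": "0.2584 0.1292 0 5.5 0.045;0.2584 0.1292 0 5.5 0.045;0.2584 0.1292 0 5.5 0.045;0.2584 0.1292 0 5.5 0.045;0.2584 0.1292 0 5.5 0.045;0.2584 0.1292 0 5.5 0.045;0.2584 0.1292 0 5.5 0.045;0.2584 0.1292 0.02 5.5 0.045;0.2584 0.1292 0.02 5.5 0.045;0.2584 0.1292 0.02 5.5 0.045"
}}

```text
time: 9.83
position: [0.5891, -0.1268, 0.2006]
tool_rot: [0.703, 0.711, -0.001, -0.002]
ft_force: [-0.1, -0.9, 0.8]
grip_width: 0.0443
grip_force: 0.0
```

```bash
python3 -c "
from h import *
go(.591,-.128,.081,90.5)
cv2.imwrite('pics/tray.png',cams.camera('side'))
"
```

```text
now [ 0.5891 -0.1268  0.2006] th 90.6 | move: -0.0012 0.0018 0.1196 0.1
```

>>> {"op": "servo_tool", "data": {
  "moves": "0 0.001 0.04 0 0.045;0 0.001 0.08 0 0.045;0 0.001 0.11 0 0.045;0 0.001 0.1196 0 0.045;0 0.001 0.1196 0 0.045;0 0.001 0.1196 0 0.045"
}}

```text
time: 10.38
position: [0.5923, -0.1291, 0.0839]
tool_rot: [0.704, 0.71, 0.0, 0.0]
ft_force: [-0.3, 0.3, 0.2]
grip_width: 0.0448
grip_force: 0.0
```

>>> {"op": "servo_tool", "data": {
  "moves": "0 0 0 0 0;0 0 0 0 0;0 0 0 0 0;0 0 0 0 0;0 0 0 0 0;0 0 0 0 0;0 0 0 0 0;0 0 0 0 0;0 0 0 0 0",
  "grip_force": 30
}}

```text
time: 11.13
position: [0.5908, -0.1277, 0.0836]
tool_rot: [0.704, 0.711, -0.001, -0.001]
ft_force: [-3.6, 0.2, 6.4]
grip_width: 0.0107
grip_force: 29.9
```

```bash
python3 -c "
from h import *
o=get_obs();print(o['ft_force'],o['moment'],o['grip_force'],o['grip_width'])
go(.591,-.128,.081,90.5)
"
```

```text
[-3.5545501   0.18169549  6.39813874] [-0.10594469  0.54831286  0.01284683] 29.87278461456299 0.01073689136286576
now [ 0.5908 -0.1277  0.0836] th 90.6 | move: -0.0003 0.0001 0.0026 0.1
```

>>> {"op": "servo_tool", "data": {
  "moves": "0 0 0 6 0;0 0 0 12 0;0 0 0 18 0;0 0 0 24 0;0 0 0 30 0;0 0 0 36 0;0 0 0 42 0;0 0 0 48 0;0 0 0 54 0;0 0 0 60 0",
  "grip_force": 40
}}

```text
time: 11.97
position: [0.5911, -0.1278, 0.0836]
tool_rot: [0.965, 0.261, -0.001, -0.0]
ft_force: [-2.4, -0.4, 4.9]
grip_width: 0.0105
grip_force: 39.9
```

>>> {"op": "servo_tool", "data": {
  "moves": "0 0 0 6 0;0 0 0 12 0;0 0 0 18 0;0 0 0 24 0;0 0 0 29 0;0 0 0 31 0;0 0 0 31 0;0 0 0 31 0"
}}

```text
time: 12.63
position: [0.5911, -0.1279, 0.0836]
tool_rot: [1.0, -0.004, -0.001, 0.0]
ft_force: [-2.7, -0.8, 5.4]
grip_width: 0.0108
grip_force: 39.8
```

```bash
python3 -c "
from h import *
o=get_obs();print(o['ft_force'],o['moment'],o['grip_force'],o['grip_width'])
go(.591,-.128,.2,0)
"
```

```text
[-2.71203662 -0.77047998  5.41007182] [-0.11572724  0.54863425 -0.05191284] 39.841614961624146 0.010843623531245922
now [ 0.5911 -0.1279  0.0836] th -0.5 | move: -0.0001 0.0001 -0.1164 -0.5
```

>>> {"op": "servo_tool", "data": {
  "moves": "0 0 0 0 0.045;0 0 0 0 0.045;0 0 0 0 0.045;0 0 0 0 0.045;0 0 -0.04 0 0.045;0 0 -0.08 0 0.045;0 0 -0.12 0 0.045;0 0 -0.14 0 0.045;0 0 -0.14 0 0.045"
}}

```text
time: 13.38
position: [0.5955, -0.129, 0.2291]
tool_rot: [1.0, -0.004, 0.006, 0.002]
ft_force: [1.5, 0.2, 0.3]
grip_width: 0.0447
grip_force: 0.0
```

```bash
python3 - <<'E'
from h import *
for n in('top','side'):
    im=cams.camera(n);hsv=cv2.cvtColor(im,cv2.COLOR_BGR2HSV)
    for c,lo,hi in(('blue',(105,120,60),(125,255,255)),('orange',(5,110,120),(16,255,255))):
        m=cv2.inRange(hsv,lo,hi)
        if n=='top': m[:,160:]=0;m[:150]=0
        else: m[:225]=0; m[:,250:]=0;m[:,:140]=0;m[345:]=0
        k,l,s,ce=cv2.connectedComponentsWithStats(m)
        for i in range(1,k):
            if s[i,4]>40:
                r=cv2.minAreaRect(cv2.findContours((l==i).astype(np.uint8),0,1)[0][0]);print(n,c,s[i],ce[i].round(1),[cv2.boxPoints(r).round(1).tolist()])
a=cams.camera('top')[175:255,95:165];b=cams.camera('side')[230:345,160:245]
cv2.imwrite('pics/h.png',np.hstack([cv2.resize(a,(400,457),interpolation=2),cv2.resize(b,(338,457),interpolation=2)]))
go(.5475,.3104,.22,50.2)
E
```

```text
top orange [124 186  15  13  60] [130.9 191.7] [[[123.30000305175781, 188.0], [125.30000305175781, 185.1999969482422], [139.10000610351562, 195.60000610351562], [137.0, 198.3000030517578]]]
top orange [  0 263 135   8 756] [ 67.9 266.5] [[[-0.10000000149011612, 264.1000061035156], [134.0, 262.70001220703125], [134.10000610351562, 269.0], [0.0, 270.3999938964844]]]
top orange [ 73 306   9  17  51] [ 76.8 314.1] [[[72.0999984741211, 321.6000061035156], [73.5999984741211, 305.5], [81.19999694824219, 306.20001220703125], [79.69999694824219, 322.20001220703125]]]
top orange [ 40 311  47  56 979] [ 63.3 334.9] [[[39.400001525878906, 311.8999938964844], [85.0999984741211, 309.3999938964844], [88.19999694824219, 364.3999938964844], [42.400001525878906, 367.0]]]
top orange [  0 315  16  36 269] [  4.8 329.7] [[[-0.0, 315.0], [15.0, 315.0], [15.0, 350.0], [0.0, 350.0]]]
top orange [ 16 321  11  15  44] [ 19.1 329.2] [[[11.199999809265137, 326.5], [18.0, 321.0], [26.100000381469727, 331.1000061035156], [19.299999237060547, 336.6000061035156]]]
top orange [ 34 328  10  25  90] [ 38.  340.9] [[[3
[... 1332 characters left out ...]
[10.0, 375.0], [20.0, 375.0], [20.0, 383.0], [10.0, 383.0]]]
side blue [202 292  27  14 344] [214.7 298.3] [[[202.0, 292.0], [228.0, 292.0], [228.0, 305.0], [202.0, 305.0]]]
side blue [202 314  31  18 133] [218.  326.1] [[[201.5, 318.1000061035156], [232.0, 314.0], [234.0, 329.0], [203.5, 333.1000061035156]]]
side orange [175 248  25  19 319] [187.1 257. ] [[[173.89999389648438, 253.0], [197.1999969482422, 247.5], [200.3000030517578, 261.0], [177.0, 266.5]]]
side orange [176 271  29  17 132] [191.  281.7] [[[175.6999969482422, 276.1000061035156], [204.0, 271.0], [206.3000030517578, 283.8999938964844], [178.0, 289.0]]]
now [ 0.5905 -0.1272  0.2214] th -0.5 | move: -0.0466 -0.4372 0.0014 -50.7
```

View pics/h.png

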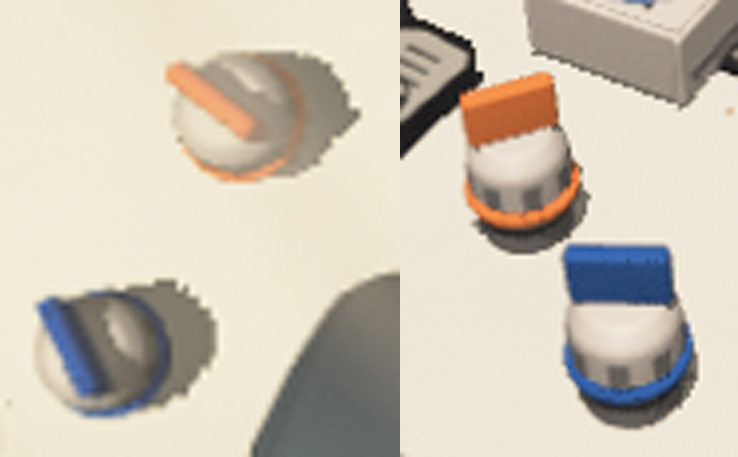

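Neither fresh cartridge has moved: orange's wing is at (131,192) in the top view, blue is unchanged. Going to orange.

>>> {"op": "servo_tool", "data": {
  "moves": "-0.0235 -0.219 0 -25 0.06;-0.0235 -0.219 0 -25 0.06;-0.0235 -0.219 0 -25 0.06;-0.0235 -0.219 0 -25 0.06;-0.0235 -0.219 0 -25 0.06;-0.0235 -0.219 0 -25 0.06;-0.047 -0.38 0 -50.7 0.06;-0.047 -0.4375 0 -50.7 0.06;-0.047 -0.4375 0 -50.7 0.06;-0.047 -0.4375 0 -50.7 0.06"
}}

```text
time: 14.42
position: [0.5518, 0.2583, 0.221]
tool_rot: [0.904, 0.426, -0.002, -0.0]
ft_force: [-0.1, -0.1, -0.5]
grip_width: 0.0599
grip_force: 0.0
```

>>> {"op": "servo_tool", "data": {
  "moves": "0 0 0 0 0.06;0 0 0 0 0.06;0 0 0 0 0.06"
}}

```text
time: 14.67
position: [0.5524, 0.2566, 0.2215]
tool_rot: [0.905, 0.424, -0.002, 0.0]
ft_force: [0.1, 0.3, 0.2]
grip_width: 0.0599
grip_force: 0.0
```

```bash
python3 - <<'E'
from h import *
go(.5475,.3104,.078,50.2)
E
```

```text
now [0.5524 0.2566 0.2215] th 50.2 | move: 0.0382 -0.0382 0.1435 0.0
```

>>> {"op": "servo_tool", "data": {
  "moves": "0.038 -0.038 0 0 0.06;0.038 -0.038 0 0 0.06;0.038 -0.038 0.04 0 0.06;0.038 -0.038 0.08 0 0.06;0.038 -0.038 0.11 0 0.06;0.038 -0.038 0.13 0 0.06;0.038 -0.038 0.1405 0 0.06;0.038 -0.038 0.1405 0 0.06;0.038 -0.038 0.1405 0 0.06"
}}

```text
time: 15.42
position: [0.5489, 0.3097, 0.0826]
tool_rot: [0.906, 0.424, -0.0, 0.0]
ft_force: [0.6, 0.5, 0.1]
grip_width: 0.0599
grip_force: 0.0
```

```bash
python3 - <<'E'
from h import *
go(.5475,.3104,.078,50.2)
E
```

```text
now [0.5489 0.3097 0.0826] th 50.1 | move: -0.0004 -0.0015 0.0046 -0.1
```

>>> {"op": "servo_tool", "data": {
  "moves": "0 -0.001 0.003 0 0.03;0 -0.001 0.003 0 0.02;0 -0.001 0.003 0 0.01;0 -0.001 0.003 0 0;0 -0.001 0.003 0 0;0 -0.001 0.003 0 0;0 -0.001 0.003 0 0;0 -0.001 0.003 0 0;0 -0.001 0.003 0 0;0 -0.001 0.003 0 0",
  "grip_force": 60
}}

```text
time: 16.25
position: [0.5474, 0.3115, 0.0797]
tool_rot: [0.905, 0.424, -0.0, -0.0]
ft_force: [0.2, 0.7, 1.1]
grip_width: 0.0115
grip_force: 59.9
```

>>> {"op": "servo_tool", "data": {
  "moves": "0 0 0 0 0;0 0 0 0 0;0 0 -0.02 0 0;0 0 -0.05 0 0;0 0 -0.09 0 0;0 0 -0.12 0 0;0 0 -0.15 0 0;0 0 -0.15 0 0;0 0 -0.15 0 0"
}}

```text
time: 17.0
position: [0.5483, 0.3116, 0.2313]
tool_rot: [0.905, 0.424, 0.002, 0.0]
ft_force: [-0.3, 1.0, -2.1]
grip_width: 0.0117
grip_force: 59.9
```

```bash
python3 - <<'E'
from h import *
o=get_obs();print(o['ft_force'],o['moment'])
go(.5795,-.056,.225,125)
a=cams.camera('top')[150:240,90:190];b=cams.camera('side')[180:320,150:260]
cv2.imwrite('pics/i.png',np.hstack([cv2.resize(a,(400,360),interpolation=2),cv2.resize(b,(400,509),interpolation=2)[:360]]))
E
```

```text
[-0.33321936  1.04409027 -2.0514484 ] [-0.07484181  0.00355449  0.04762447]
now [0.5483 0.3116 0.2313] th 50.2 | move: -0.2626 0.2591 0.0063 -74.8
```

View pics/i.png

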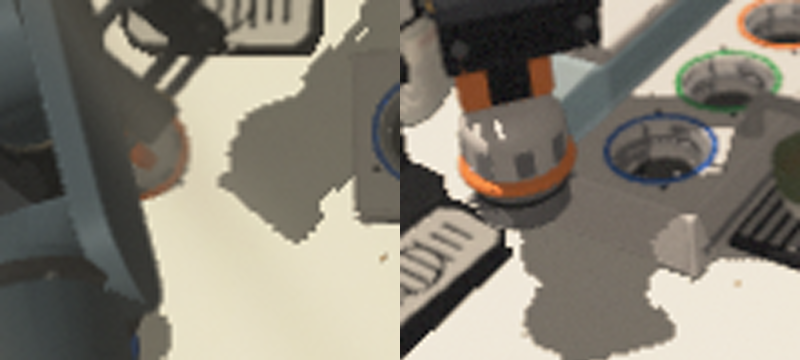

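The cartridge hangs upright in the fingers. I'll measure how far off centre its collar is from the tool axis, using the blue ring as a reference for camera bias.

```bash
python3 - <<'E'
from h import *
im=cams.camera('side');hsv=cv2.cvtColor(im,cv2.COLOR_BGR2HSV)
def ell(m,name):
    ys,xs=np.nonzero(m);print(name,len(xs),'x',xs.min(),xs.max(),'y',ys.min(),ys.max())
    return xs,ys
m=cv2.inRange(hsv,(105,80,60),(125,255,255));m2=np.zeros_like(m);m2[205:235,200:245]=m[205:235,200:245]
xs,ys=ell(m2,'blue');print(cv2.fitEllipse(np.c_[xs,ys].astype(np.float32)))
p=get_obs()['position'];a=np.linspace(0,6.28,60)
def circ(c,r): 
    q=proj('side',np.c_[c[0]+r*np.cos(a),c[1]+r*np.sin(a),c[2]+0*a]);return q.min(0).round(1),q.max(0).round(1),q.mean(0).round(1)
for r in(.0375,.041):print('pred blue',circ((.5753,.1331,.06),r))
m=cv2.inRange(hsv,(5,100,80),(16,255,255));m2=np.zeros_like(m);m2[215:240,160:215]=m[215:240,160:215]
xs,ys=ell(m2,'collar')
for z in(.030,.036):print('pred col',circ((p[0],p[1],p[2]-.0797+z),.033))
print(p)
d=proj('side',[[p[0],p[1],.18],[p[0]+.00640,p[1]+.00768,.18],[p[0]+.00768,p[1]-.0064,.18]]);print('px per 10mm toolx',d[1]-d[0],'tooly',d[2]-d[0])
E
```

```text
blue 72 x 206 236 y 211 229
((221.1593780517578, 220.34063720703125), (17.83513641357422, 30.188610076904297), 84.7884750366211)
pred blue (array([206.8, 211.5]), array([235.9, 229.1]), array([221.1, 220.1]))
pred blue (array([205.4, 210.8]), array([237.2, 229.9]), array([221.1, 220.1]))
collar 166 x 167 198 y 219 234
pred col (array([165.8, 214.9]), array([198.2, 234.8]), array([181.8, 224.6]))
pred col (array([165.4, 212.6]), array([197.9, 232.4]), array([181.4, 222.2]))
[0.5458316  0.31072114 0.22730196]
px per 10mm toolx [-4.8198833  1.1521087] tooly [-1.03485506 -2.74149356]
```

```bash
python3 - <<'E'
from h import *
go(.577,-.0565,.225,125)
E
```

```text
now [0.5458 0.3107 0.2273] th 50.2 | move: -0.2623 0.2589 0.0023 -74.8
```

>>> {"op": "servo_tool", "data": {
  "moves": "-0.2623 0.2589 0 -74.8 0;-0.2623 0.2589 0 -74.8 0;-0.2623 0.2589 0 -74.8 0;-0.2623 0.2589 0 -74.8 0;-0.2623 0.2589 0 -74.8 0;-0.2623 0.2589 0 -74.8 0;-0.2623 0.2589 0 -74.8 0;-0.2623 0.2589 0 -74.8 0;-0.2623 0.2589 0 -74.8 0;-0.2623 0.2589 0 -74.8 0"
}}

```text
time: 17.98
position: [0.5781, -0.0605, 0.2274]
tool_rot: [0.517, 0.856, -0.001, -0.001]
ft_force: [0.4, 0.5, -0.6]
grip_width: 0.0113
grip_force: 59.9
```

>>> {"op": "servo_tool", "data": {
  "moves": "0 0 0 0 0;0 0 0 0 0;0 0 0 0 0"
}}

```text
time: 18.23
position: [0.5775, -0.0549, 0.228]
tool_rot: [0.519, 0.855, -0.0, -0.002]
ft_force: [-0.4, 0.3, -1.6]
grip_width: 0.0118
grip_force: 59.9
```

```bash
python3 - <<'E'
from h import *
go(.577,-.0565,.165,125)
E
```

```text
now [ 0.5775 -0.0549  0.228 ] th 117.5 | move: -0.0012 -0.0012 0.0630 -7.5
```

>>> {"op": "servo_tool", "data": {
  "moves": "-0.001 -0.001 0.02 -7 0;-0.001 -0.001 0.05 -7.5 0;-0.001 -0.001 0.063 -7.5 0;-0.001 -0.001 0.063 -7.5 0;-0.001 -0.001 0.063 -7.5 0;-0.001 -0.001 0.063 -7.5 0;-0.001 -0.001 0.063 -7.5 0;-0.001 -0.001 0.063 -7.5 0"
}}

```text
time: 18.9
position: [0.5792, -0.057, 0.168]
tool_rot: [0.461, 0.888, 0.0, 0.001]
ft_force: [0.5, -0.4, -2.6]
grip_width: 0.0112
grip_force: 59.9
```

```bash
python3 - <<'E'
from h import *
go(.577,-.0565,.117,125)
print(get_obs()['ft_force'])
E
```

```text
now [ 0.5792 -0.057   0.168 ] th 125.1 | move: 0.0017 -0.0015 0.0510 0.1
[ 0.49465914 -0.40277836 -2.62879758]
```

>>> {"op": "servo_tool", "data": {
  "moves": "0 0 0 0 0;0 0 0 0 0"
}}

```text
time: 19.07
position: [0.5786, -0.0573, 0.1674]
tool_rot: [0.461, 0.887, 0.0, 0.001]
ft_force: [-0.6, -0.0, -2.3]
grip_width: 0.0117
grip_force: 59.9
```

>>> {"op": "servo_tool", "data": {
  "moves": "0 0 0 0 0"
}}

```text
time: 19.15
position: [0.5785, -0.0573, 0.1671]
tool_rot: [0.461, 0.887, 0.0, 0.0]
ft_force: [0.9, -0.2, -1.8]
grip_width: 0.0114
grip_force: 59.9
```

>>> {"op": "servo_tool", "data": {
  "moves": "0 0 0 0 0"
}}

```text
time: 19.23
position: [0.5783, -0.0573, 0.1669]
tool_rot: [0.461, 0.887, 0.0, 0.0]
ft_force: [0.2, -0.2, -1.8]
grip_width: 0.0115
grip_force: 59.9
```

>>> {"op": "servo_tool", "data": {
  "moves": "0 0 0 0 0"
}}

```text
time: 19.32
position: [0.5782, -0.0573, 0.1667]
tool_rot: [0.461, 0.887, 0.0, 0.0]
ft_force: [0.2, -0.2, -2.3]
grip_width: 0.0113
grip_force: 59.9
```

>>> {"op": "servo_tool", "data": {
  "moves": "0 0 0 0 0"
}}

```text
time: 19.4
position: [0.5782, -0.0573, 0.1667]
tool_rot: [0.461, 0.887, 0.0, 0.0]
ft_force: [0.5, -0.9, -1.6]
grip_width: 0.0116
grip_force: 59.9
```

>>> {"op": "servo_tool", "data": {
  "moves": "0.0012 -0.0004 0.01 0 0;0.0012 -0.0004 0.02 0 0;0.0012 -0.0004 0.024 0 0;0.0012 -0.0004 0.028 0 0;0.0012 -0.0004 0.031 0 0;0.0012 -0.0004 0.034 0 0;0.0012 -0.0004 0.036 0 0;0.0012 -0.0004 0.036 0 0"
}}

```text
time: 20.07
position: [0.5771, -0.0564, 0.1302]
tool_rot: [0.461, 0.887, -0.0, -0.0]
ft_force: [-0.6, 0.6, -2.6]
grip_width: 0.0115
grip_force: 59.9
```

>>> {"op": "servo_tool", "data": {
  "moves": "0 0 0.002 0 0;0 0 0.004 0 0;0 0 0.006 0 0;0 0 0.008 0 0"
}}

```text
time: 20.4
position: [0.5773, -0.0565, 0.1226]
tool_rot: [0.461, 0.887, 0.0, 0.0]
ft_force: [-0.7, 0.0, -2.1]
grip_width: 0.0117
grip_force: 59.9
```

Spigot and lugs have entered (17 mm deep with no resistance). Continuing down to the thread.

>>> {"op": "servo_tool", "data": {
  "moves": "0 0 0.002 0 0;0 0 0.004 0 0;0 0 0.005 0 0;0 0 0.006 0 0"
}}

```text
time: 20.73
position: [0.5773, -0.0564, 0.1165]
tool_rot: [0.461, 0.887, 0.0, -0.0]
ft_force: [-0.0, 0.0, -0.9]
grip_width: 0.0115
grip_force: 59.9
```

>>> {"op": "servo_tool", "data": {
  "moves": "0 0 0.001 0 0;0 0 0.002 0 0;0 0 0.002 0 0"
}}

```text
time: 20.98
position: [0.5775, -0.0565, 0.1158]
tool_rot: [0.461, 0.887, 0.0, 0.0]
ft_force: [-0.9, 0.4, 4.7]
grip_width: 0.0114
grip_force: 59.9
```

>>> {"op": "servo_tool", "data": {
  "moves": "0 0 0.0004 6.5 0;0 0 0.0008 13 0;0 0 0.0012 19.5 0;0 0 0.0016 26 0;0 0 0.002 32.5 0;0 0 0.0024 39 0;0 0 0.0028 45 0;0 0 0.003 50 0;0 0 0.0032 55 0;0 0 0.0034 60 0"
}}

```text
time: 21.82
position: [0.5787, -0.0571, 0.1128]
tool_rot: [0.844, 0.537, 0.001, 0.002]
ft_force: [0.4, -0.2, 3.9]
grip_width: 0.0112
grip_force: 59.9
```

```bash
python3 - <<'E'
from h import *
go(.5772,-.0568,.111,0)
print(get_obs()['ft_force'],get_obs()['moment'])
E
```

```text
now [ 0.5787 -0.0571  0.1128] th 64.9 | move: -0.0004 -0.0015 0.0018 64.9
[ 0.44625518 -0.24201632  3.89396514] [-0.07868452  0.05324817  0.06199236]
```

>>> {"op": "servo_tool", "data": {
  "moves": "0 -0.0005 0.0003 6 0;0 -0.0005 0.0006 12 0;0 -0.0005 0.0009 18 0;0 -0.0005 0.0012 24 0;0 -0.0005 0.0015 30 0;0 -0.0005 0.0018 36 0;0 -0.0005 0.002 42 0;0 -0.0005 0.0022 48 0;0 -0.0005 0.0024 54 0;0 -0.0005 0.0026 60 0"
}}

```text
time: 22.65
position: [0.5785, -0.0565, 0.111]
tool_rot: [0.999, 0.042, 0.002, 0.001]
ft_force: [-0.3, 0.7, 8.7]
grip_width: 0.0114
grip_force: 59.9
```

```bash
python3 - <<'E'
from h import *
go(.5772,-.0568,.111,0)
print(get_obs()['ft_force'],get_obs()['moment'])
E
```

```text
now [ 0.5785 -0.0565  0.111 ] th 4.8 | move: -0.0013 0.0002 -0.0000 4.8
[-0.34170233  0.69104114  8.72844722] [0.23394106 0.22970193 0.10143132]
```

>>> {"op": "servo_tool", "data": {
  "moves": "-0.001 0 0.0003 2.5 0;-0.001 0 0.0005 4.5 0;-0.001 0 0.0005 4.5 0;-0.001 0 0.0005 4.5 0;-0.001 0 0.0005 4.5 0"
}}

```text
time: 23.07
position: [0.5782, -0.0566, 0.1107]
tool_rot: [1.0, 0.005, 0.003, 0.001]
ft_force: [-0.2, 1.4, 9.3]
grip_width: 0.0115
grip_force: 59.9
```

```bash
python3 - <<'E'
from h import *
go(.5772,-.0568,.111,0)
print(get_obs()['ft_force'],get_obs()['moment'])
E
```

```text
now [ 0.5782 -0.0566  0.1107] th 0.6 | move: -0.0010 0.0002 -0.0003 0.6
[-0.20904556  1.44327211  9.26066273] [ 0.3121006   0.12178647 -0.03177015]
```

>>> {"op": "servo_tool", "data": {
  "moves": "0 0 0 0 0.045;0 0 0 0 0.045;0 0 0 0 0.045;0 0 0 0 0.045;0 0 -0.04 0 0.045;0 0 -0.08 0 0.045;0 0 -0.12 0 0.045;0 0 -0.12 0 0.045;0 0 -0.12 0 0.045;0 0 -0.12 0 0.045"
}}

```text
time: 23.9
position: [0.575, -0.0561, 0.2276]
tool_rot: [1.0, 0.005, -0.001, -0.0]
ft_force: [-0.7, 0.1, -0.5]
grip_width: 0.0447
grip_force: 0.0
```

```bash
python3 - <<'E'
from h import *
go(.430,.380,.22,26)
E
```

```text
now [ 0.575  -0.0561  0.2276] th 0.6 | move: -0.1404 -0.4376 0.0076 -25.4
```

>>> {"op": "servo_tool", "data": {
  "moves": "-0.09 -0.25 0 0 0.06;-0.09 -0.25 0 0 0.06;-0.09 -0.25 0 0 0.06;-0.09 -0.25 0 0 0.06;-0.09 -0.25 0 0 0.06;-0.09 -0.25 0 0 0.06;-0.09 -0.25 0 0 0.06;-0.09 -0.25 0 0 0.06"
}}

```text
time: 24.57
position: [0.4794, 0.1957, 0.2259]
tool_rot: [1.0, 0.008, -0.003, -0.0]
ft_force: [-0.9, 0.0, 0.3]
grip_width: 0.0599
grip_force: 0.0
```

```bash
python3 - <<'E'
from h import *
im=cams.camera('side');m=cv2.inRange(cv2.cvtColor(im,cv2.COLOR_BGR2HSV),(105,120,60),(125,255,255));m[:235]=0
k,l,s,ce=cv2.connectedComponentsWithStats(m);print([x for x in s.tolist() if x[4]>40])
im2=cams.camera('top')
A=cv2.resize(im2[130:210,230:330],(500,400),interpolation=2)
B=cv2.resize(im[145:205,230:290],(300,300),interpolation=2)
cv2.imwrite('pics/j.png',np.hstack([A,np.vstack([B,0*B[:100]])]))
C=cv2.resize(im2[170:270,80:180],(400,400),interpolation=2);cv2.imwrite('pics/j2.png',C)
go(.430,.380,.22,26)
E
```

```text
[[0, 0, 512, 384, 196021], [289, 255, 24, 15, 108], [202, 292, 27, 14, 346], [202, 314, 31, 18, 132]]
now [0.482  0.1927 0.2265] th 0.7 | move: -0.0496 -0.1879 0.0065 -25.3
```

View pics/j.png

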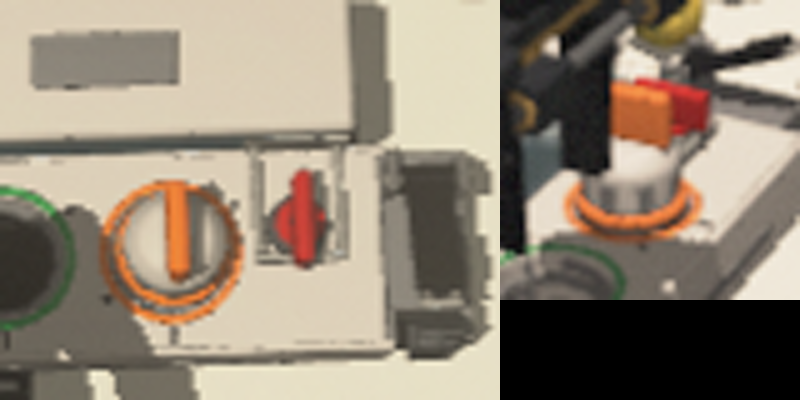

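Orange is home with its wing front to back, and the cam handle is front to back with the tank drawn in. Blue hasn't moved. Going to blue.

>>> {"op": "servo_tool", "data": {
  "moves": "-0.051 -0.188 0 -25 0.06;-0.051 -0.188 0 -25 0.06;-0.051 -0.188 0 -25 0.06;-0.051 -0.188 0 -25 0.06;-0.051 -0.188 0 -25 0.06;-0.051 -0.188 0 -25 0.06;-0.051 -0.188 0 -25 0.06;-0.051 -0.188 0 -25 0.06;-0.051 -0.188 0 -25 0.06"
}}

```text
time: 25.42
position: [0.431, 0.3781, 0.2276]
tool_rot: [0.975, 0.22, -0.001, 0.001]
ft_force: [-0.9, -0.4, -0.6]
grip_width: 0.0601
grip_force: 0.0
```

```bash
python3 - <<'E'
from h import *
go(.4285,.380,.079,26)
E
```

```text
now [0.431  0.3781 0.2276] th 25.5 | move: -0.0015 -0.0028 0.1486 -0.5
```

>>> {"op": "servo_tool", "data": {
  "moves": "-0.001 -0.001 0.04 0 0.06;-0.001 -0.001 0.08 0 0.06;-0.001 -0.001 0.11 0 0.06;-0.001 -0.001 0.135 0 0.06;-0.001 -0.001 0.146 0 0.06;-0.001 -0.001 0.146 0 0.06;-0.001 -0.001 0.146 0 0.06;-0.001 -0.001 0.146 0 0.06"
}}

```text
time: 26.08
position: [0.4304, 0.3808, 0.0837]
tool_rot: [0.975, 0.221, 0.002, -0.0]
ft_force: [0.2, 0.1, 0.3]
grip_width: 0.06
grip_force: 0.0
```

```bash
python3 - <<'E'
from h import *
go(.4285,.380,.079,26)
E
```

```text
now [0.4304 0.3808 0.0837] th 25.6 | move: -0.0021 -0.0001 0.0047 -0.4
```

>>> {"op": "servo_tool", "data": {
  "moves": "-0.0015 0 0.0035 0 0.04;-0.0015 0 0.0035 0 0.03;-0.0015 0 0.0035 0 0.02;-0.0015 0 0.0035 0 0.01;-0.0015 0 0.0035 0 0;-0.0015 0 0.0035 0 0;-0.0015 0 0.0035 0 0;-0.0015 0 0.0035 0 0;-0.0015 0 0.0035 0 0;-0.0015 0 0.0035 0 0",
  "grip_force": 60
}}

```text
time: 26.92
position: [0.4274, 0.38, 0.0786]
tool_rot: [0.975, 0.222, -0.0, -0.0]
ft_force: [0.7, 0.6, -0.3]
grip_width: 0.0119
grip_force: 60.0
```

>>> {"op": "servo_tool", "data": {
  "moves": "0 0 0 0 0;0 0 0 0 0;0 0 0 0 0;0 0 0 0 0"
}}

```text
time: 27.25
position: [0.4274, 0.38, 0.0786]
tool_rot: [0.975, 0.222, -0.0, -0.0]
ft_force: [0.5, 0.6, -0.8]
grip_width: 0.0116
grip_force: 60.0
```

>>> {"op": "servo_tool", "data": {
  "moves": "0 0 -0.02 0 0;0 0 -0.05 0 0;0 0 -0.09 0 0;0 0 -0.12 0 0;0 0 -0.15 0 0;0 0 -0.15 0 0;0 0 -0.15 0 0;0 0 -0.15 0 0;0 0 -0.15 0 0;0 0 -0.15 0 0"
}}

```text
time: 28.08
position: [0.4263, 0.3792, 0.2265]
tool_rot: [0.975, 0.222, -0.002, 0.001]
ft_force: [0.2, -0.5, -2.3]
grip_width: 0.0115
grip_force: 60.0
```

```bash
python3 - <<'E'
from h import *
im=cams.camera('side');hsv=cv2.cvtColor(im,cv2.COLOR_BGR2HSV);p=get_obs()['position'];t=np.radians(th())
a=np.linspace(0,6.28,60)
for z in(.030,.036):
    q=proj('side',np.c_[p[0]+.033*np.cos(a),p[1]+.033*np.sin(a),p[2]-.079+z+0*a]);print('pred',q.min(0),q.max(0))
m=cv2.inRange(hsv,(105,80,60),(125,255,255));k,l,s,ce=cv2.connectedComponentsWithStats(m);print([x for x in s.tolist()[1:] if x[4]>30])
d=proj('side',[p,p+.01*np.array([np.cos(t),np.sin(t),0])]);print(d[1]-d[0],get_obs()['ft_force'])
go(.5753,.1332,.225,125)
E
```

```text
pred [192.88756963 251.97933455] [230.08986849 277.90409361]
pred [192.49320059 249.52884033] [229.89255319 275.40058139]
[[222, 213, 15, 17, 37], [193, 259, 37, 19, 181], [294, 261, 11, 8, 39]]
[-5.80586527 -0.14879062] [-0.46112755  0.20892205 -0.84631714]
now [0.4266 0.3794 0.2268] th 25.6 | move: 0.0278 0.2863 0.0018 -99.4
```

Blue's collar is centred on the tool axis (193–229 px observed, 192.7–230 predicted). Moving to the blue port.

>>> {"op": "servo_tool", "data": {
  "moves": "0.0278 0.2863 0 -99.4 0;0.0278 0.2863 0 -99.4 0;0.0278 0.2863 0 -99.4 0;0.0278 0.2863 0 -99.4 0;0.0278 0.2863 0 -99.4 0;0.0278 0.2863 0 -99.4 0;0.0278 0.2863 0 -99.4 0;0.0278 0.2863 0 -99.4 0;0.0278 0.2863 0 -99.4 0;0.0278 0.2863 0 -99.4 0"
}}

```text
time: 28.97
position: [0.5768, 0.1319, 0.2272]
tool_rot: [0.682, 0.731, -0.001, -0.001]
ft_force: [0.1, -0.3, -2.3]
grip_width: 0.0118
grip_force: 60.0
```

>>> {"op": "servo_tool", "data": {
  "moves": "0 0 0 0 0;0 0 0 0 0"
}}

```text
time: 29.13
position: [0.5758, 0.1337, 0.2276]
tool_rot: [0.685, 0.729, -0.001, -0.001]
ft_force: [-0.4, -0.1, -2.0]
grip_width: 0.0117
grip_force: 60.0
```

```bash
python3 - <<'E'
from h import *
go(.5753,.1332,.165,125)
E
```

```text
now [0.5758 0.1337 0.2276] th 93.6 | move: -0.0004 -0.0006 0.0626 -31.4
```

>>> {"op": "servo_tool", "data": {
  "moves": "0 0 0.01 -7 0;0 0 0.02 -14 0;0 0 0.03 -21 0;0 0 0.045 -28 0;0 0 0.062 -31.4 0;0 0 0.062 -31.4 0;0 0 0.062 -31.4 0;0 0 0.062 -31.4 0;0 0 0.062 -31.4 0;0 0 0.062 -31.4 0"
}}

```text
time: 29.97
position: [0.5771, 0.134, 0.1678]
tool_rot: [0.461, 0.888, 0.001, 0.001]
ft_force: [-0.3, -0.4, -1.9]
grip_width: 0.0118
grip_force: 60.0
```

>>> {"op": "servo_tool", "data": {
  "moves": "0 0 0 0 0;0 0 0 0 0;0 0 0 0 0;0 0 0 0 0;0 0 0 0 0"
}}

```text
time: 30.38
position: [0.5763, 0.1338, 0.1667]
tool_rot: [0.46, 0.888, 0.0, 0.0]
ft_force: [0.8, 0.6, -2.0]
grip_width: 0.0116
grip_force: 60.0
```

```bash
python3 - <<'E'
from h import *
go(.5753,.1332,.13,125)
E
```

```text
now [0.5763 0.1338 0.1667] th 125.2 | move: 0.0001 -0.0011 0.0367 0.2
```

>>> {"op": "servo_tool", "data": {
  "moves": "0.0001 -0.0009 0.01 0 0;0.0001 -0.0009 0.02 0 0;0.0001 -0.0009 0.024 0 0;0.0001 -0.0009 0.028 0 0;0.0001 -0.0009 0.031 0 0;0.0001 -0.0009 0.034 0 0;0.0001 -0.0009 0.036 0 0;0.0001 -0.0009 0.036 0 0"
}}

```text
time: 31.05
position: [0.5759, 0.1332, 0.1304]
tool_rot: [0.46, 0.888, 0.0, 0.0]
ft_force: [0.9, -0.5, -2.8]
grip_width: 0.0119
grip_force: 60.0
```

>>> {"op": "servo_tool", "data": {
  "moves": "0 0 0.002 0 0;0 0 0.004 0 0;0 0 0.006 0 0;0 0 0.008 0 0"
}}

```text
time: 31.38
position: [0.5761, 0.1334, 0.1228]
tool_rot: [0.46, 0.888, 0.0, 0.001]
ft_force: [2.3, -0.8, -1.1]
grip_width: 0.0113
grip_force: 60.0
```

>>> {"op": "servo_tool", "data": {
  "moves": "0 0 0.002 0 0;0 0 0.004 0 0;0 0 0.006 0 0;0 0 0.007 0 0"
}}

```text
time: 31.72
position: [0.576, 0.1334, 0.1156]
tool_rot: [0.46, 0.888, 0.0, 0.001]
ft_force: [2.7, -0.7, -1.0]
grip_width: 0.0119
grip_force: 60.0
```

>>> {"op": "servo_tool", "data": {
  "moves": "0 0 0.001 0 0;0 0 0.002 0 0;0 0 0.002 0 0"
}}

```text
time: 31.97
position: [0.5763, 0.1332, 0.1148]
tool_rot: [0.46, 0.888, 0.0, 0.001]
ft_force: [1.3, -2.3, 4.9]
grip_width: 0.0113
grip_force: 60.0
```

>>> {"op": "servo_tool", "data": {
  "moves": "0 0 0.0004 6.5 0;0 0 0.0008 13 0;0 0 0.0012 19.5 0;0 0 0.0016 26 0;0 0 0.002 32.5 0;0 0 0.0024 39 0;0 0 0.0028 45 0;0 0 0.003 50 0;0 0 0.0032 55 0;0 0 0.0034 60 0"
}}

```text
time: 32.8
position: [0.5748, 0.1339, 0.1115]
tool_rot: [0.844, 0.537, -0.0, -0.001]
ft_force: [-1.7, 1.4, 8.2]
grip_width: 0.0116
grip_force: 59.9
```

>>> {"op": "servo_tool", "data": {
  "moves": "0 -0.0005 0.0003 6 0;0 -0.0005 0.0006 12 0;0 -0.0005 0.0009 18 0;0 -0.0005 0.0012 24 0;0 -0.0005 0.0015 30 0;0 -0.0005 0.0018 36 0;0 -0.0005 0.002 42 0;0 -0.0005 0.0022 48 0;0 -0.0005 0.0024 54 0;0 -0.0005 0.0026 60 0"
}}

```text
time: 33.63
position: [0.5754, 0.1342, 0.1098]
tool_rot: [0.999, 0.043, 0.001, -0.0]
ft_force: [-1.7, 1.3, 12.1]
grip_width: 0.0117
grip_force: 59.9
```

```bash
python3 - <<'E'
from h import *
go(.5763,.1332,.11,0)
print(get_obs()['ft_force'],get_obs()['moment'])
E
```

```text
now [0.5754 0.1342 0.1098] th 4.9 | move: 0.0008 0.0011 -0.0002 4.9
[-1.66336536  1.34352389 12.11626246] [0.20792426 0.26595194 0.12644264]
```

Finish the last 4.5°, release, rise, and clear the arm to the left so both cartridges and the lever can be checked.

>>> {"op": "servo_tool", "data": {
  "moves": "0 0 0.0002 2.5 0;0 0 0.0004 4.5 0;0 0 0.0004 4.5 0;0 0 0.0004 4.5 0;0 0 0.0004 4.5 0"
}}

```text
time: 34.05
position: [0.5754, 0.1343, 0.1096]
tool_rot: [1.0, 0.006, 0.001, -0.001]
ft_force: [-1.7, 0.9, 11.7]
grip_width: 0.0114
grip_force: 60.0
```

>>> {"op": "servo_tool", "data": {
  "moves": "0 0 0 0 0.045;0 0 0 0 0.045;0 0 0 0 0.045;0 0 0 0 0.045;0 0 -0.04 0 0.045;0 0 -0.08 0 0.045;0 0 -0.12 0 0.045;0 0 -0.12 0 0.045;0 0 -0.12 0 0.045"
}}

```text
time: 34.8
position: [0.5765, 0.1337, 0.2297]
tool_rot: [1.0, 0.006, 0.003, -0.0]
ft_force: [-0.4, 0.1, -0.1]
grip_width: 0.0443
grip_force: 0.0
```

>>> {"op": "servo_tool", "data": {
  "moves": "-0.15 -0.2 0 0 0.045;-0.15 -0.2 0 0 0.045;-0.15 -0.2 0 0 0.045;-0.15 -0.2 0 0 0.045;-0.15 -0.2 0 0 0.045;-0.15 -0.2 0 0 0.045;-0.15 -0.2 0 0 0.045;-0.15 -0.2 0 0 0.045"
}}

```text
time: 35.47
position: [0.4195, 0.3326, 0.2253]
tool_rot: [1.0, 0.009, -0.002, 0.001]
ft_force: [-0.0, 0.4, 0.8]
grip_width: 0.045
grip_force: 0.0
```

```bash
python3 - <<'E'
from h import *
t=cams.camera('top');s=cams.camera('side')
A=cv2.resize(t[150:210,172:332],(800,300),interpolation=2)
L=cv2.resize(t[150:210,295:340],(225,300),interpolation=2)
S=cv2.resize(s[145:230,205:305],(353,300),interpolation=2)
T=cv2.resize(s[110:180,280:350],(222,222),interpolation=2)
B=np.zeros((300,800,3),np.uint8);B[:,:225]=L;B[:,225:578]=S;B[:222,578:]=T
cv2.imwrite('pics/k.png',np.vstack([A,B]))
hsv=cv2.cvtColor(t,cv2.COLOR_BGR2HSV)
for c,lo,hi,(x0,x1) in(('blue',(100,130,60),(125,255,255),(180,212)),('orange',(5,130,100),(16,255,255),(248,282)),('red',(170,120,90),(180,255,255),(280,300))):
    m=cv2.inRange(hsv,lo,hi);m2=np.zeros_like(m);m2[155:195,x0:x1]=m[155:195,x0:x1]
    k,l,st,ce=cv2.connectedComponentsWithStats(m2)
    for i in range(1,k):
        if st[i,4]>25: 
            ys,xs=np.nonzero(l==i);P=np.array([at('top',u,v,.138) for u,v in zip(xs,ys)])[:,:2];P-=P.mean(0);w,V=np.linalg.eigh(P.T@P);print(c,st[i],ce[i].round(1),'ang',np.degrees(np.arctan(V[1,1]/V[0,1])).round(1))
E
```

```text
blue [193 169   3  17  51] [194. 177.] ang -0.6
orange [250 166  28  29 222] [263.4 178.3] ang 4.9
orange [253 178  21  13  45] [261.1 186.7] ang 66.3
```

View pics/k.png

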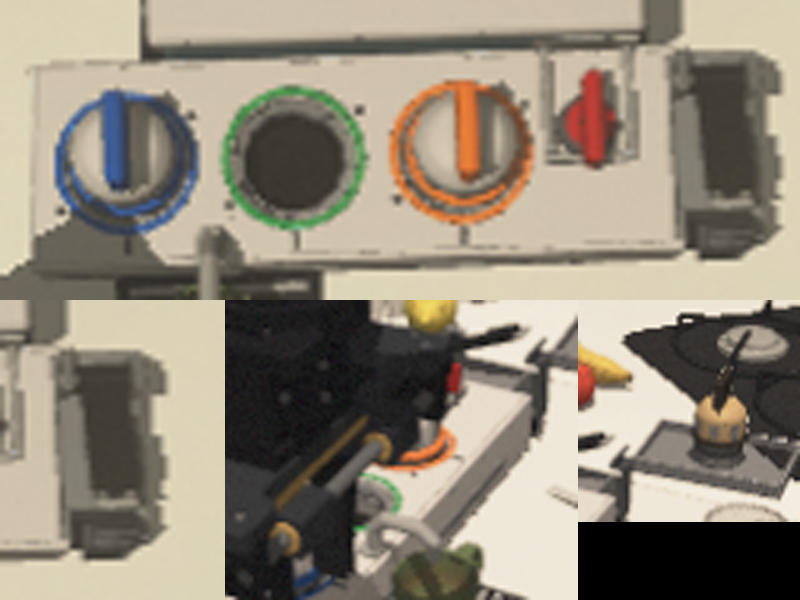

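```bash
python3 - <<'E'
from h import *
for z in(.1,):
    print([ (n,at('top',u,v,z).tolist()) for n,(u,v) in dict(BL=(311.5,163),BR=(320,163),FL=(312.5,188.5),FR=(321.5,188.5),PAWL=(317,195),END=(317,201)).items()])
t=cams.camera('top');s=cams.camera('side')
def ov(n,im,x0,y0,w,h,sc,pts,org=(0,0)):
    c=cv2.resize(im[y0:y0+h,x0:x0+w],None,fx=sc,fy=sc,interpolation=2);raw=c.copy()
    for i,P in enumerate(pts):
        q=proj(n,P)[0];p=(int((q[0]+.5-x0)*sc),int((q[1]+.5-y0)*sc));cv2.circle(c,p,2,(0,0,255),-1);cv2.putText(c,str(i),(p[0]+3,p[1]),0,.4,(255,0,255))
    return np.vstack([raw,c])
pts=[(.563,-.2,.102),(.563,-.187,.102),(.563,-.213,.102),(.619,-.2,.10),(.535,-.2,.10),(.563,-.2,.06)]
A=ov('top',t,298,150,40,30,10,pts);A=ov('top',t,298,152,38,56,7,pts)
B=ov('side',s,265,145,50,50,7.84,pts)
h=min(A.shape[0],B.shape[0]);cv2.imwrite('pics/l.png',cv2.resize(np.hstack([A[:h],B[:h]]),None,fx=.76,fy=.76,interpolation=cv2.INTER_AREA))
E
```

```text
[('BL', [0.6177, -0.1889, 0.1]), ('BR', [0.6171, -0.2127, 0.1]), ('FL', [0.546, -0.1884, 0.1]), ('FR', [0.5453, -0.2134, 0.1]), ('PAWL', [0.5275, -0.2001, 0.1]), ('END', [0.5109, -0.1993, 0.1])]
```

View pics/l.png

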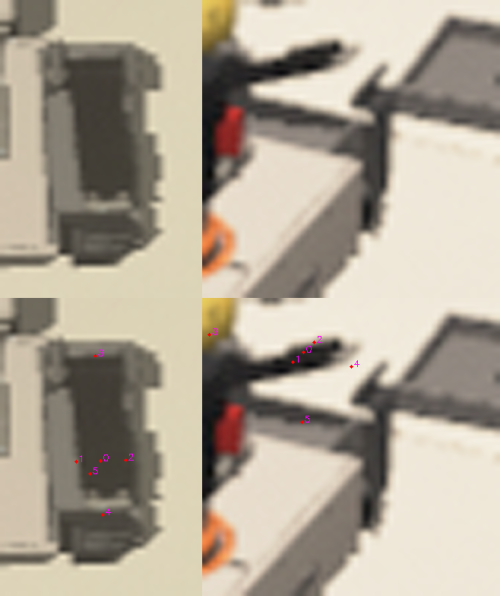

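In the side view the lever is a black bar whose tip is around (346,45). My projected pad points 0–2 fall on it, and the pawl hook stands in front, as expected. The worn cartridge is upright in the tray. Going to the lever with the fingers shut.

```bash
python3 - <<'E'
from h import *
go(.561,-.2005,.2,0.3)
E
```

```text
now [0.4233 0.3305 0.2264] th 0.6 | move: 0.1322 0.5324 0.0264 0.3
```

>>> {"op": "servo_tool", "data": {
  "moves": "0.09 0.3 0 0 0;0.09 0.3 0 0 0;0.09 0.3 0 0 0;0.09 0.3 0 0 0;0.09 0.3 0 0 0;0.09 0.3 0 0 0;0.09 0.3 0 0 0;0.09 0.3 0 0 0;0.09 0.3 0 0 0"
}}

```text
time: 36.42
position: [0.5188, 0.0264, 0.2272]
tool_rot: [1.0, 0.002, 0.001, 0.001]
ft_force: [0.4, 0.0, -0.6]
grip_width: 0.0015
grip_force: 0.0
```

>>> {"op": "servo_tool", "data": {
  "moves": "0.042 0.232 0 0 0;0.042 0.232 0 0 0;0.042 0.232 0 0 0;0.042 0.232 0 0 0;0.042 0.232 0 0 0;0.042 0.232 0 0 0;0.042 0.232 0 0 0;0.042 0.232 0.02 0 0;0.042 0.232 0.05 0 0;0.042 0.232 0.05 0 0"
}}

```text
time: 37.25
position: [0.557, -0.1968, 0.1723]
tool_rot: [1.0, 0.005, -0.005, -0.003]
ft_force: [-1.3, 0.8, -0.8]
grip_width: 0.0003
grip_force: 0.0
```

```bash
python3 - <<'E'
from h import *
go(.561,-.2005,.110,0.3)
E
```

```text
now [ 0.557  -0.1968  0.1723] th 0.6 | move: 0.0040 0.0038 0.0623 0.3
```

>>> {"op": "servo_tool", "data": {
  "moves": "0.001 0.001 0.02 0 0;0.001 0.001 0.04 0 0;0.001 0.001 0.055 0 0;0.001 0.001 0.06 0 0;0.001 0.001 0.062 0 0;0.001 0.001 0.062 0 0;0.001 0.001 0.062 0 0;0.001 0.001 0.062 0 0"
}}

```text
time: 37.92
position: [0.5629, -0.1999, 0.1166]
tool_rot: [1.0, 0.006, 0.001, 0.001]
ft_force: [0.7, 0.6, 0.2]
grip_width: 0.0004
grip_force: 0.0
```

```bash
python3 - <<'E'
from h import *
go(.561,-.2005,.08,0.3);print(get_obs()['ft_force'])
E
```

```text
now [ 0.5629 -0.1999  0.1166] th 0.7 | move: -0.0019 0.0006 0.0366 0.4
[0.72740596 0.5868754  0.15397146]
```

>>> {"op": "servo_tool", "data": {
  "moves": "-0.001 0 0.006 0 0;-0.001 0 0.012 0 0;-0.001 0 0.015 0 0;-0.001 0 0.018 0 0;-0.001 0 0.02 0 0;-0.001 0 0.022 0 0;-0.001 0 0.024 0 0;-0.001 0 0.026 0 0"
}}

```text
time: 38.58
position: [0.5596, -0.1997, 0.0901]
tool_rot: [1.0, 0.007, -0.002, -0.0]
ft_force: [-5.6, -1.5, 13.4]
grip_width: 0.0001
grip_force: 6.2
```

>>> {"op": "servo_tool", "data": {
  "moves": "0 0 0.002 0 0;0 0 0.004 0 0;0 0 0.006 0 0;0 0 0.007 0 0"
}}

```text
time: 38.92
position: [0.5584, -0.1997, 0.083]
tool_rot: [1.0, 0.007, -0.003, -0.0]
ft_force: [-6.5, -1.1, 11.4]
grip_width: 0.0004
grip_force: 5.4
```

>>> {"op": "servo_tool", "data": {
  "moves": "0 0 0.002 0 0;0 0 0.004 0 0;0 0 0.005 0 0;0 0 0.005 0 0"
}}

```text
time: 39.25
position: [0.5582, -0.1997, 0.0781]
tool_rot: [1.0, 0.007, -0.003, -0.0]
ft_force: [-8.9, -1.1, 13.2]
grip_width: 0.0006
grip_force: 6.8
```

>>> {"op": "servo_tool", "data": {
  "moves": "0 0 0.001 0 0;0 0 0.002 0 0;0 0 0.003 0 0;0 0 0.003 0 0"
}}

```text
time: 39.58
position: [0.5582, -0.1997, 0.0776]
tool_rot: [1.0, 0.007, -0.003, 0.0]
ft_force: [-11.2, 0.1, 26.6]
grip_width: 0.0006
grip_force: 13.2
```

>>> {"op": "servo_tool", "data": {
  "moves": "0 0 -0.004 0 0;0 0 -0.006 0 0;0 0 -0.007 0 0;0 0 -0.007 0 0;0 0 -0.007 0 0"
}}

```text
time: 40.0
position: [0.5611, -0.1998, 0.0815]
tool_rot: [1.0, 0.006, -0.0, 0.0]
ft_force: [-1.0, 0.4, 6.4]
grip_width: 0.0002
grip_force: 3.4
```

>>> {"op": "servo_tool", "data": {
  "moves": "0 0 -0.003 0 0;0 0 -0.003 0 0;0 0 -0.003 0 0"
}}

```text
time: 40.25
position: [0.5613, -0.1995, 0.0838]
tool_rot: [1.0, 0.006, -0.0, -0.0]
ft_force: [0.5, 0.7, -0.3]
grip_width: 0.0005
grip_force: 0.0
```

>>> {"op": "servo_tool", "data": {
  "moves": "0 0 -0.004 0 0;0 0 -0.004 0 0;0 0 -0.004 0 0"
}}

```text
time: 40.5
position: [0.5613, -0.1996, 0.0883]
tool_rot: [1.0, 0.006, 0.0, 0.0]
ft_force: [0.2, -1.0, -0.5]
grip_width: 0.0006
grip_force: 0.0
```

The lever is holding on its catch: no force at 84–88 mm, where a free lever would still be pushing. Retreating, then a last numeric check.

>>> {"op": "servo_tool", "data": {
  "moves": "0 0 -0.04 0 0;0 0 -0.08 0 0;0 0 -0.12 0 0;0 0 -0.15 0 0;0 0 -0.15 0 0;-0.05 0.12 -0.15 0 0;-0.08 0.18 -0.15 0 0;-0.08 0.18 -0.15 0 0;-0.08 0.18 -0.15 0 0;-0.08 0.18 -0.15 0 0"
}}

```text
time: 41.33
position: [0.4816, -0.3834, 0.2377]
tool_rot: [1.0, 0.005, -0.0, 0.0]
ft_force: [0.6, -0.7, 0.1]
grip_width: 0.0005
grip_force: 0.0
```

```bash
python3 - <<'E'
from h import *
t=cams.camera('top');s=cams.camera('side')
hs=cv2.cvtColor(s,cv2.COLOR_BGR2HSV);ht=cv2.cvtColor(t,cv2.COLOR_BGR2HSV)
# lever pixels in side (free bar lay on rows 150-156, cols 272-300): mean brightness there
print('lever-up zone mean', s[149:154,283:291].mean(), 'was', cv2.resize(cv2.imread('pics/side0.png'),(512,384))[149:154,283:291].mean())
def comp(h,lo,hi,x0,y0,x1,y1,n):
    m=cv2.inRange(h[y0:y1,x0:x1],lo,hi);k,l,st,ce=cv2.connectedComponentsWithStats(m)
    for i in range(1,k):
        if st[i,4]>25: print(n,(st[i,:2]+[x0,y0]),st[i,2:],(ce[i]+[x0,y0]).round(1))
comp(ht,(100,130,60),(125,255,255),180,155,212,195,'blue top')
comp(ht,(5,130,100),(16,255,255),248,155,282,195,'orange top')
comp(hs,(5,130,100),(16,255,255),238,145,275,200,'orange side')
comp(hs,(100,130,60),(125,255,255),200,180,245,240,'blue side')
for n,a in(('top0',t),('side0',s)):
    b=cv2.resize(cv2.imread(f'pics/{n}.png'),(512,384));r=(slice(205,232),slice(200,230)) if n=='top0' else (slice(212,240),slice(250,280))
    print('cup diff',n,np.abs(a[r].astype(int)-b[r]).mean())
# predicted wing ends of a home cartridge, top & side
for c in((.577,-.0567),(.5757,.1335)):
    for n in('top','side'): print(c,n,proj(n,[(c[0]-.026,c[1],.138),(c[0]+.026,c[1],.138)]).round(1).tolist())
print(get_obs()['position'],get_obs()['time'])
E
```

```text
lever-up zone mean 231.05833333333334 was 177.09166666666667
blue top [193 169] [ 3 17 51] [194. 177.]
orange top [250 166] [ 28  29 267] [263.1 179.7]
orange side [247 160] [ 18  15 189] [255.8 166.8]
orange side [243 181] [ 27  12 133] [255.9 187.9]
blue side [210 193] [ 18  16 211] [218.6 200.2]
blue side [207 217] [26 10 71] [219.9 223.2]
blue side [209 223] [27  7 29] [221.3 227.7]
cup diff top0 5.396707818930041
cup diff side0 2.1535714285714285
(0.577, -0.0567) top [[265.3, 185.9], [264.7, 166.8]]
(0.577, -0.0567) side [[263.7, 163.8], [247.6, 159.9]]
(0.5757, 0.1335) top [[194.3, 188.2], [194.1, 169.1]]
(0.5757, 0.1335) side [[227.9, 197.4], [210.2, 192.1]]
[ 0.48119354 -0.38552573  0.23756198] 41.4333
```

```bash
python3 -c "
from rig import job
print(job.hand_in())"
```

```text
the job is handed in; nothing more can be done
None
```

I handed the job in after about 41 s of robot time, but `hand_in()` gave no verdict. By my last checks, the worn cartridge stands in the tray, fresh blue and orange are screwed home, the cam is tight, the flush lever is latched, and the cup is in place.

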